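Pack and snap shut a soap gift case

TASK

Pack the gift case: first set the slatted wooden dish down in the long compartment of the base, then lay the rectangular soap bar flat and lengthwise on the middle of the dish, and stand the round soap flat in the short compartment. When all three are in, put the cover on and press it down until it has snapped home along all four edges; leave the spray bottle, the trimming knife and the soap loaf where they are.

Things in the scene. Friction and masses are not known exactly. Their poses are not given: they have to be found in the camera images.
- dish_center (a point): slatted wooden soap dish, loose: 84 long (x) x 56 wide (y) x 24 mm high, 50 g, three lengthwise slats (the upper 12 mm) on two cross rails. Point: its centre, 12 mm above its underside. x along its length, z up. Grip it across its 56 mm width. Standing in the case, its upper 16 mm are above the rim; fingers that reach lower than that meet the rim.
- bar_center (a point): rectangular ivory soap bar, loose, lying flat: 74 long (x) x 46 wide (y) x 25 mm high, 95 g. Point: its centre, 12.5 mm above its underside. Grip it across its 46 mm width.
- puck_center (a point): round ivory soap, loose, lying flat: diameter 52 mm, 32 mm high, 70 g. Point: its centre, 16 mm above its underside. Standing in the case, its upper 24 mm are above the rim; fingers that reach lower meet the rim.
- cover_grip (a point): deep off-white plastic cover, open side down, 190 (x) x 92 x 58 mm, 160 g; ridge on top 70 (x) x 24 x 20 mm to grip across y. Point: mid-ridge, 10 mm above the flat top, 68 above the lower edge. Fits either way round, 6 mm play at first. Put on loosely it stops 8 mm high on four nibs; 8 to 15 N down snaps it home (point 72 mm above the bench). A push near an edge snaps that edge.
- case_base: light grey base tray, fixed on a dark non-slip mat (240 x 140 x 1 mm): flange 194 (x) x 96 x 4 mm high; rim 172 x 74 mm, 14 mm high, with tapered guide fins near the corners to 24 mm and a sprung snap nib mid-way on each side. Origin: centre of its underside, on the bench. The cover goes here, x along x, lower edge on the flange. Long compartment at -x, short one at +x of a thin divider.
- dish_bay: the long compartment of the base, 100 (x) x 70 mm (y), ribbed floor, for the wooden dish laid lengthwise along x. Origin: centre of its floor, which is 7 mm above the bench and 7 mm below the rim; at x = -34 mm in the base.
- puck_bay: the short compartment of the base, 65 (x) x 70 mm (y), a ring marked on its floor, for the round soap. Origin: centre of its floor, 7 mm above the bench and 7 mm below the rim; at x = +51.5 mm in the base.
- spray_bottle: bystander: blue spray bottle with white trigger head, diameter 68 mm, 199 mm high. Origin: centre of its underside.
- trim_knife: bystander: trimming knife with wooden handle, lying, 250 mm long along its x, 24 mm high, blade to +x.
- soap_loaf: bystander: uncut loaf of soap, 75 (x) x 200 (y) x 65 mm high, 1.1 kg. Origin: centre of its underside.
Not all that is in view belongs to the job. What is shaped like the part that bears bar_center but turquoise or yellow is not meant.

How it is judged (in metres and radians):
On the way, in this order (a step that is already met when the one before it is completed fails the run):
1. the wooden dish stands in the long compartment, let go of (horizontal distance between dish_center and dish_bay below 0.012 m and z of dish_center in the frame of dish_bay below 0.0145 m and angle between the x axis of dish_center and the x axis of dish_bay, either way round below 0.2 rad and contact force between the fingers and dish below 0.1 N), for 0.2 s.
2. then the bar lies lengthwise on the dish in the case, let go of (horizontal distance between dish_center and dish_bay below 0.012 m and z of dish_center in the frame of dish_bay below 0.0145 m and horizontal distance between bar_center and dish_center below 0.012 m and z of bar_center in the frame of dish_center between 0.021 and 0.027 m and angle between the x axis of bar_center and the x axis of dish_center, either way round below 0.25 rad and contact force between the fingers and bar below 0.1 N), for 0.2 s.
3. then the cover is snapped home on the base along all four edges (z of cover_grip in the frame of case_base below 0.0745 m and angle between cover_grip's own z axis and vertical below 0.02 rad and horizontal distance between cover_grip and case_base below 0.006 m), for 0.2 s.
At the end, for the whole second after the job is handed in: Dish on the floor of the long bay (12 mm, 0.2 rad); bar flat on the dish (12 mm of its centre, 0.25 rad lengthwise); round soap flat in the short bay (12 mm); cover centred within 6 mm, its edge within 2.5 mm of the flange, level within 0.02 rad (all four sides snapped); all at rest (all of step 3 and horizontal distance between dish_center and dish_bay below 0.012 m and z of dish_center in the frame of dish_bay below 0.0145 m and angle between the x axis of dish_center and the x axis of dish_bay, either way round below 0.2 rad and horizontal distance between bar_center and dish_center below 0.012 m and z of bar_center in the frame of dish_center between 0.021 and 0.027 m and angle between the x axis of bar_center and the x axis of dish_center, either way round below 0.25 rad and horizontal distance between puck_center and puck_bay below 0.012 m and z of puck_center in the frame of puck_bay below 0.019 m and angle between puck_center's own z axis and vertical below 0.12 rad and linear speed of each of cover, dish, bar, puck below 0.02 m/s); the robot touches nothing.
It fails at once if the spray bottle, the knife or the soap loaf is shifted by more than 25 mm (distance of any of spray_bottle, trim_knife, soap_loaf from where it was at the start of the episode above 0.025 m).
It also fails if it takes over 125 s, if anything falls off the work surface, if the arm or the gripper's body presses on something with over 40 N, if the wrist force passes 120 N, or if a joint passes its speed limit or range.

ROBOT

A 6-joint arm with a two-finger parallel gripper is mounted at the origin on the work surface. World frame = base frame: x ahead of the robot, y to its left, z up, the work surface at z = 0. Lengths are in m, angles in degrees, forces in N, time in s.
With the tool pointing down it reaches from about 0.35 to 0.875 m from the base axis. Payload 15.5 kg.
Tool frame: the origin (TCP) lies on the centre line of the jaws, within the pads' length; the fingertips stand 22 mm ahead of it and the grasp point (between the pads) lies 3 mm ahead of it; z points along the fingers, y is the line along which they close (so a half turn about z gives the same grasp; the last joint's range is limited). The gripper opens to 85 mm and grips with 20 to 120 N. Pads are 22 mm wide; open, the fingers measure 114 mm over their backs; the gripper's body (76 mm by 85 mm) begins 54 mm behind the grasp point. The pads swing forward as they close: fully open they stand 13 mm farther back than shut.
Start: joints at [-70.789, 28.281, 77.091, -0, 74.628, -5.472], TCP at [0.261, -0.568, 0.222] pointing down, gripper open.
Joint ranges: [-166.48, 166.48], [-47.26, 123.95], [12.59, 153.08], [-70.14, 250.14], [6.76, 159.57], [-176.63, 176.63]. Speed limits (degrees/s): [108.29, 108.29, 147.25, 172.46, 172.46, 172.46].

INTERFACE

Orientations are given as a 3x3 rotation matrix whose columns are the frame's x, y, z axes.
In Python, from bench import r gives the robot as it stands.
- The arm moves only by the tool apply_moves, never from a script. Its argument "steps" is a list of rows, each a list of 4 numbers: the shift along the tool's x, y, z in cm, then the turn about the tool's z in rad. In form: [[x, y, z, yaw], ...]. A call has exactly 5 rows; each row is the pose to reach, as a shift and turn from the pose commanded when the call began, along the tool's axes at that moment; what a row does not reach only later rows make up. A row lasts 1/10 s, in which the tool goes at most 50 mm and 8.59 degrees, less where a joint would pass 70% of its speed; a pose out of reach is approached as far as the arm can. A call with a gripper value outside its range is refused whole. "fingers" is the opening, from 0 (shut) to 1 (fully open), set as the call begins (left out, the last holds). The fingers move at their own pace and stop on an object; "newtons" is the grip in N (left out, the last holds). Time passes only in rows, so rows that repeat a pose let the fingers close, or fill a call up. It gives the time, the measured TCP pose, the force, the opening and the grip force at its end, in the units of the state.
- r.observe(): the state, without advancing time (a new reading comes with each control period).
- r.snapshot(name): name is "scene" or "side" or "wrist"; returns a dict with "color" (480x640x3 uint8, red, green, blue), "fx", "fy", "cx", "cy" (pixels), "D" ([k1, k2, p1, p2, k3] as OpenCV has them; the pictures are not rectified), "origin" and "orientation" of the camera in the world; the wrist camera has in their place "hand_eye" (4x4, takes a point from camera to tool coordinates, whose origin is the TCP and whose axes are the flange's). Camera axes: x right, y up, looking along -z (the intrinsics and any distortion apply to the point x, -y, -z); pixel columns grow to the right and rows downward; lengths in m; the calibration is good to about 2 mm. A picture is of the moment at which its call begins: read the wrist's pose just before it. There is no depth.
- r.close_job(): hands the job in; it is judged then, once.
Trained networks look in the newest picture that a camera, given by its name, has taken for a name from the list of things; names that differ only in an ending like _2 or _b are one class to them, and where a whole thing is asked for, a point or a joint stands for the part that bears it (a point fixed in the world has none). Each returns a list of dicts, best first, with "confidence" (0 to 1); they miss things now and then, are a little off and sometimes report something else, mostly with a low value. They report only what shows in the picture. A call takes as long as a camera call. They do not tell look-alikes from the thing itself.
- r.regions_of(label, camera): "pixels" (480x640 bool, what is visible of it) and "location" ([column, row] in pixels, amid what is visible of it).
- r.tip_of(label, camera): "location" ([column, row] in pixels: a listed point, or the origin of a listed thing).
The state is a dict: "time_s": time; "qpos": joint angles; "joint_vel": joint speeds; "joint_efforts": joint torques, N m; "tcp_pos": TCP position; "ee_rot": TCP orientation; "ft_force": force on the tool from outside, world axes, zero at the start; "ft_torque": the same for the moment, N m; "opening": opening from 0.0 (shut) to 1.0 (fully open); "grip_force": force on a finger pad.
Only numpy, scipy, OpenCV 4.12 (cv2) and the standard library are available. Lean on these libraries where they do the work, as an engineer would, in place of code of your own. Each camera call takes 0.05 s, during which the arm holds its last target. There are 200 camera calls.

## Working session

There is one attempt and no reset: what is moved stays moved. The work goes in short steps, Python scripts to look and compute and a tool call to move; the robot and the scene stay as the last step left them, time stands still between calls to the robot, and variables do not carry over. Pictures are saved under pics/ and viewed, at most 14 in all, crops included, and the job is handed in when it is done.

Besides the shell and the picture viewer there is one more tool, called after "Request:" by a JSON object that holds its "api" and its "payload", one argument or row to a line. apply_moves: Moves the arm, as the interface text tells. Its arguments: {"type":"object","properties":{"steps":{"type":"array"},"fingers":{"type":"number"},"newtons":{"type":"number"}},"required":["steps"]}

```bash
ls; mkdir -p pics; cat > h.py <<'E'
import numpy as np, cv2
from bench import r
def snap(n,f=None):
    s=r.observe(); d=r.snapshot(n)
    if 'hand_eye' in d:
        T=np.eye(4);T[:3,:3]=s['ee_rot'];T[:3,3]=s['tcp_pos'];M=T@np.array(d['hand_eye'])
        d['origin']=M[:3,3];d['orientation']=M[:3,:3]
    if f: cv2.imwrite(f,d['color'][:,:,::-1])
    return d
def ray(d,p):
    K=np.array([[d['fx'],0,d['cx']],[0,d['fy'],d['cy']],[0,0,1.]])
    u=cv2.undistortPoints(np.array([[p]],float),K,np.array(d['D'],float))[0,0]
    v=np.array(d['orientation'])@np.array([u[0],-u[1],-1.]);return np.array(d['origin'],float),v/np.linalg.norm(v)
def onz(d,p,z):
    o,v=ray(d,p);return o+v*(z-o[2])/v[2]
def tri(rays):
    A=0;b=0
    for o,v in rays:
        P=np.eye(3)-np.outer(v,v);A=A+P;b=b+P@o
    x=np.linalg.solve(A,b);return x,[np.linalg.norm((np.eye(3)-np.outer(v,v))@(x-o)) for o,v in rays]
def proj(d,X):
    K=np.array([[d['fx'],0,d['cx']],[0,d['fy'],d['cy']],[0,0,1.]])
    c=np.array(d['orientation']).T@(np.array(X)-d['origin']);c=np.array([c[0],-c[1],-c[2]])
    return cv2.projectPoints(c.reshape(1,1,3),np.zeros(3),np.zeros(3),K,np.array(d['D'],float))[0].ravel()
E
python3 - <<'E'
from h import *
np.set_printoptions(precision=3,suppress=True)
s=r.observe();print(s['tcp_pos'],s['ee_rot'],s['ft_force'])
D={n:snap(n,f'pics/{n}0.png') for n in('scene','side','wrist')}
for n,d in D.items(): print(n,np.array(d['origin']),np.array(d['orientation']).tolist() if n!='wrist' else np.array(d['hand_eye']).tolist(),d['fx'])
for l in['dish_center','bar_center','puck_center','cover_grip','case_base','dish_bay','puck_bay','spray_bottle','trim_knife','soap_loaf']:
    for c in D:
        print(l,c,[(np.round(t['location']).tolist(),round(t['confidence'],2)) for t in r.tip_of(l,c)],[(np.round(t['location']).tolist(),round(t['confidence'],2),int(t['pixels'].sum())) for t in r.regions_of(l,c)])
E
```

```text
pics
[ 0.261 -0.568  0.222] [[ 0.909  0.418 -0.   ]
 [ 0.418 -0.909  0.001]
 [ 0.    -0.001 -1.   ]] [-0.481 -0.113 -0.526]
scene [1.118 0.77  0.806] [[-0.8432512260242951, -0.333279419255611, 0.42172526425288537], [0.5372907260181553, -0.5455155584098628, 0.643219598012731], [0.015685838944949154, 0.7689847880377207, 0.639074604583201]] 533.6593875815727
side [-0.121  0.939  0.727] [[-0.7923262706619165, 0.29655894584368503, -0.5331715225507283], [-0.6100855381769003, -0.39062496838825345, 0.689353153455526], [-0.0038362646391043474, 0.8714728485224071, 0.49042874850671275]] 572.4676075786639
wrist [ 0.338 -0.533  0.373] [[-0.0005426004861481321, 0.9461138121516682, 0.32383384634801154, 0.0839489272865698], [0.9999995334687828, 0.0002545685744979781, 0.0009318031204538874, 0.000822426366389184], [0.0007991538818284857, 0.3238342008662395, -0.9461135088890733, -0.15091155077498591], [0.0, 0.0, 0.0, 1.0]] 420.3298131922625
dish_center scene [([327.0, 286.0], 0.94), ([228.0, 260.0], 0.6)] [([324.0, 286.0], 0.71, 855)]
dish_center side [] [([275.0, 269.0], 0.97, 525)]
dish_center wrist 
[... 1317 characters left out ...]
 165.0], 0.55)] [([328.0, 284.0], 0.63, 925), ([316.0, 169.0], 0.5, 204)]
puck_bay side [] [([221.0, 270.0], 0.63, 812)]
puck_bay wrist [] []
spray_bottle scene [([415.0, 408.0], 0.7), ([296.0, 178.0], 0.27)] [([423.0, 377.0], 0.96, 3393)]
spray_bottle side [([162.0, 337.0], 0.88)] [([158.0, 299.0], 0.75, 3268)]
spray_bottle wrist [] []
trim_knife scene [([297.0, 339.0], 0.64)] [([304.0, 331.0], 0.74, 1496)]
trim_knife side [([212.0, 271.0], 0.75)] [([275.0, 334.0], 0.65, 5475), ([221.0, 272.0], 0.59, 806)]
trim_knife wrist [] []
soap_loaf scene [([226.0, 262.0], 0.78)] [([229.0, 250.0], 0.65, 3154)]
soap_loaf side [([283.0, 224.0], 0.72)] [([282.0, 212.0], 0.78, 2264)]
soap_loaf wrist [] []
```

View pics/scene0.png

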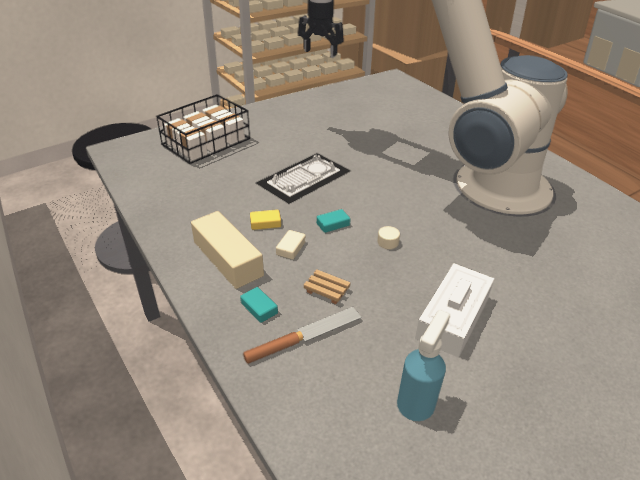

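View pics/side0.png

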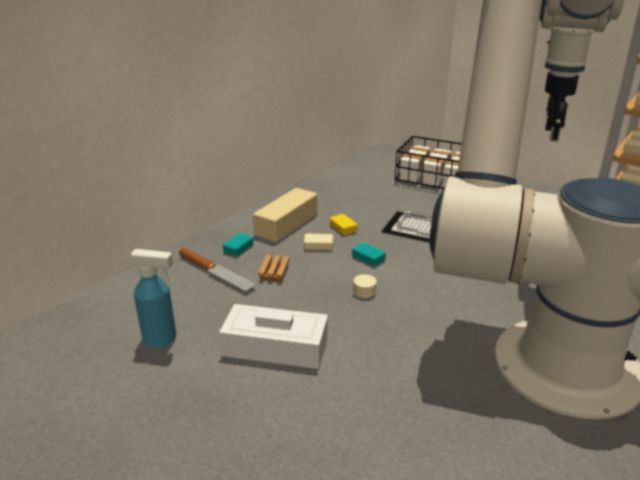

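Both pictures agree. In the scene view the bar look-alikes are ivory (292,243), yellow (265,219), and turquoise (333,221) and (260,304). I choose the ivory one, which is at (318,241) in the side view. The dish is at (327,286), the puck (389,237), the cover (460,295) and the base (303,176).

```bash
python3 - <<'E'
from h import *
np.set_printoptions(precision=3,suppress=True)
a=snap('scene');b=snap('side')
for n,p,q in[('dish',(326,286),(275,268)),('bar',(292,241),(318,240)),('puck',(389,237),(364,287)),('cover',(462,295),(274,316)),('base',(305,174),(429,227)),('bay',(294,177),(415,223)),('knife',(297,339),(212,271)),('loaf',(226,262),(283,224))]:
    x,e=tri([ray(a,p),ray(b,q)]);print(n,x,np.array(e))
print('z planes')
for n,p,z in[('dish',(326,286),.02),('bar',(292,241),.02),('puck',(389,237),.02),('cover',(462,295),.068),('base',(303,176),.01),('bottle',(415,408),0),('loaf',(228,262),.0)]: print(n,onz(a,p,z))
print('mat',[onz(a,p,.001) for p in[(257,179),(320,156),(351,172),(289,199)]])
img=cv2.resize(a['color'][200:330,240:420],None,fx=4,fy=4,interpolation=cv2.INTER_CUBIC)
cv2.imwrite('pics/crop.png',img[:,:,::-1])
E
```

```text
dish [0.656 0.087 0.01 ] [0.001 0.001]
bar [ 0.648 -0.072  0.019] [0. 0.]
puck [0.441 0.031 0.015] [0.001 0.001]
cover [0.475 0.298 0.072] [0.005 0.005]
base [ 0.463 -0.319  0.01 ] [0. 0.]
bay [ 0.502 -0.313  0.015] [0.001 0.001]
knife [ 0.779  0.174 -0.001] [0. 0.]
loaf [ 0.801 -0.112 -0.002] [0.002 0.002]
z planes
dish [0.662 0.096 0.02 ]
bar [ 0.648 -0.072  0.02 ]
puck [0.445 0.035 0.02 ]
cover [0.475 0.301 0.068]
base [ 0.473 -0.313  0.01 ]
bottle [0.685 0.421 0.   ]
loaf [ 0.799 -0.104  0.   ]
mat [array([ 0.583, -0.379,  0.001]), array([ 0.365, -0.395,  0.001]), array([ 0.338, -0.273,  0.001]), array([ 0.555, -0.248,  0.001])]
```

View pics/crop.png

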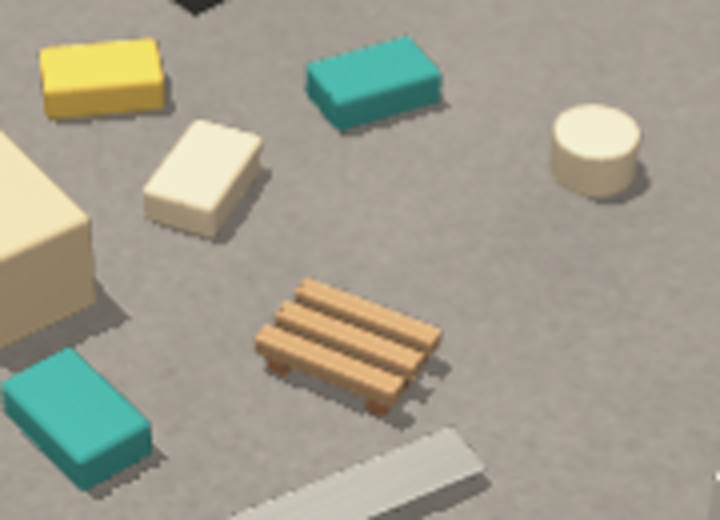

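The crop confirms it: the ivory bar has its top at about (203,175) in the crop and is clearly not yellow or turquoise. The slatted dish is at (350,340) and the puck at (597,150). Next I look at the base with the wrist camera.

```bash
cat > plan.py <<'E'
import sys
from h import *
# waypoints: x y z yaw_deg (world) ; prints tool-frame rows from pose to pose
def plan(W):
    s=r.observe();p=np.array(s['tcp_pos']);R=np.array(s['ee_rot']);y=np.degrees(np.arctan2(R[1,0],R[0,0]))
    print('now',p.round(4),round(y,2))
    for w in W:
        t=np.radians(y);X=np.array([[np.cos(t),np.sin(t),0],[np.sin(t),-np.cos(t),0],[0,0,-1]])
        d=X.T@(np.array(w[:3])-p);dy=(w[3]-y+180)%360-180
        print((d*100).round(2),round(-np.radians(dy),3),'rows',max(np.linalg.norm(d)/.05,abs(dy)/8.59).round(1))
        p=np.array(w[:3]);y=w[3]
if __name__=='__main__': plan([list(map(float,a.split(','))) for a in sys.argv[1:]])
E
python3 plan.py 0.38,-0.43,0.26,5 0.5,-0.32,0.26,5
```

```text
now [ 0.261  -0.5679  0.2223] 24.68
[16.57 -7.56 -3.77] 0.344 rows 3.7
[12.91 -9.91  0.  ] -0.0 rows 3.3
```

Request:
{"api": "apply_moves", "payload": {
  "steps": [
    [4.5,-2,-1,0.1],
    [9,-4,-2,0.2],
    [13,-6,-3,0.3],
    [16.6,-7.6,-3.8,0.344],
    [16.6,-7.6,-3.8,0.344]
  ],
  "fingers": 1
}}

```text
time_s: 3.75
tcp_pos: [0.383, -0.4265, 0.2616]
ee_rot: [[0.996, 0.089, 0.002], [0.089, -0.996, -0.001], [0.002, 0.001, -1.0]]
ft_force: [0.4, -1.9, -0.0]
opening: 1.002
grip_force: 0.0
```

Request:
{"api": "apply_moves", "payload": {
  "steps": [
    [4,-3,0,0],
    [8,-6,0,0],
    [12,-9,0,0],
    [12.9,-9.9,0,0],
    [12.9,-9.9,0,0]
  ]
}}

```text
time_s: 4.25
tcp_pos: [0.501, -0.3186, 0.26]
ee_rot: [[0.996, 0.09, -0.0], [0.09, -0.996, 0.0], [-0.0, -0.0, -1.0]]
ft_force: [-1.0, -0.4, -0.8]
opening: 0.999
grip_force: 0.0
```

```bash
python3 - <<'E'
from h import *
np.set_printoptions(precision=4,suppress=True)
s=r.observe();print(s['time_s'],s['tcp_pos'],np.array(s['ee_rot']).round(3).tolist(),np.abs(s['joint_vel']).max())
d=snap('wrist','pics/w1.png');np.save('w1.npy',d,allow_pickle=True)
for l,z in[('case_base',0),('dish_bay',.007),('puck_bay',.007)]:
    for t in r.tip_of(l,'wrist'): print(l,t['location'],t['confidence'],onz(d,t['location'],z))
    for t in r.regions_of(l,'wrist'): print(l,t['location'],t['confidence'],t['pixels'].sum())
E
```

```text
4.25 [ 0.501  -0.3186  0.26  ] [[0.996, 0.09, -0.0], [0.09, -0.996, 0.0], [-0.0, -0.0, -1.0]] 3.116165705149056
case_base [323.7, 226.9] 0.61 [ 0.4594 -0.3288  0.    ]
case_base [322.8, 211.4] 0.88 31572
dish_bay [319.5, 189.4] 0.82 [ 0.4993 -0.3209  0.007 ]
dish_bay [320.5, 189.2] 0.77 6969
puck_bay [329.5, 274.2] 0.79 [ 0.4107 -0.3394  0.007 ]
puck_bay [331.1, 271.4] 0.67 3684
```

View pics/w1.png

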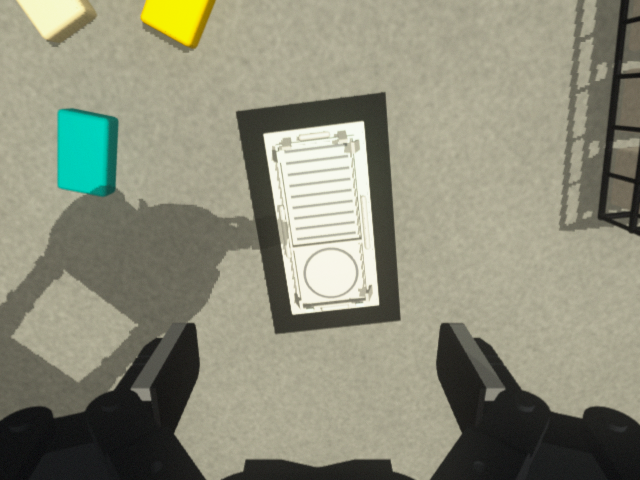

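The wrist picture shows the base inside its mat. The mat corners are at about (237,111), (385,93), (400,320) and (275,333), the ribbed long bay is at (320,189) and the ring of the short bay at (331,272).

```bash
cat >> h.py <<'E'
def rect(d,mask,z):
    c=max(cv2.findContours(mask.astype(np.uint8),0,cv2.CHAIN_APPROX_NONE)[0],key=cv2.contourArea)
    h=cv2.convexHull(c)[:,0,:]
    P=np.array([onz(d,p,z)[:2] for p in h],np.float32)
    (cx,cy),(w,l),a=cv2.minAreaRect(P*1000)
    if w<l: w,l,a=l,w,a+90
    return (cx/1000,cy/1000),(w,l),(a+90)%180-90
E
python3 - <<'E'
from h import *
np.set_printoptions(precision=4,suppress=True)
s=r.observe();print(s['tcp_pos'],np.abs(s['joint_vel']).max())
d=snap('wrist')
g=cv2.cvtColor(d['color'],cv2.COLOR_RGB2GRAY)
roi=np.zeros_like(g);roi[85:345,225:410]=1
m=((g<60)&(roi>0)).astype(np.uint8)
m=cv2.morphologyEx(m,cv2.MORPH_OPEN,np.ones((3,3)))
print('mat',rect(d,m,.001))
w=((g>200)&(roi>0)).astype(np.uint8);w[:,:]=w*(cv2.fillConvexPoly(np.zeros_like(g),np.array([[240,113],[384,96],[397,318],[277,330]]),1))
w=cv2.morphologyEx(w,cv2.MORPH_CLOSE,np.ones((7,7)))
print('flange',rect(d,w,.004))
for p,z in[((323.7,226.9),0),((319.5,189.4),.007),((329.5,274.2),.007)]: print(onz(d,p,z))
a=snap('scene')
for t in r.tip_of('dish_bay','scene')+r.tip_of('puck_bay','scene'): print(t['location'],t['confidence'])
t1=tri([ray(d,(319.5,189.4)),ray(a,(294,177))]);print('bay',t1)
E
python3 plan.py 0.62,-0.1,0.33,5 0.65,0.0,0.33,5
```

```text
[ 0.4993 -0.3206  0.2603] 0.418593114378253
mat ((0.54059814453125, -0.31247482299804685), (137.98899841308594, 79.02531433105469), -77.65050220489502)
flange ((0.46302630615234375, -0.3292677001953125), (192.7648468017578, 94.87229919433594), 12.08248233795166)
[ 0.4577 -0.3308  0.    ]
[ 0.4976 -0.323   0.007 ]
[ 0.4088 -0.3412  0.007 ]
[295.3, 178.9] 0.64
[228.1, 259.7] 0.59
[317.0, 166.6] 0.54
bay (array([ 0.4974, -0.3227,  0.0095]), [np.float64(0.0008123909894092435), np.float64(0.0008123909894093621)])
now [ 0.4998 -0.32    0.2603] 4.95
[ 13.87 -20.88  -6.97] -0.001 rows 5.2
[ 3.86 -9.7   0.  ] -0.0 rows 2.1
```

Request:
{"api": "apply_moves", "payload": {
  "steps": [
    [3,-4,-1.5,0],
    [6,-8,-3,0],
    [9,-12,-4.5,0],
    [12,-16,-6,0],
    [14,-20,-7,0]
  ]
}}

```text
time_s: 5.3
tcp_pos: [0.6216, -0.1109, 0.3301]
ee_rot: [[0.996, 0.086, 0.001], [0.086, -0.996, -0.0], [0.001, 0.0, -1.0]]
ft_force: [0.8, -0.2, -1.2]
opening: 0.995
grip_force: 0.0
```

Request:
{"api": "apply_moves", "payload": {
  "steps": [
    [2,-4,0,0],
    [4,-9,0,0],
    [4,-10.6,0,0],
    [4,-10.6,0,0],
    [4,-10.6,0,0]
  ]
}}

```text
time_s: 5.8
tcp_pos: [0.651, -0.0034, 0.3292]
ee_rot: [[0.996, 0.087, -0.0], [0.087, -0.996, -0.0], [-0.0, 0.0, -1.0]]
ft_force: [-0.1, -0.2, -0.1]
opening: 0.994
grip_force: 0.0
```

```bash
python3 - <<'E'
from h import *
np.set_printoptions(precision=4,suppress=True)
s=r.observe();print(s['time_s'],s['tcp_pos'],np.abs(s['joint_vel']).max())
d=snap('wrist','pics/w2.png');a=snap('scene')
for l,z in[('dish_center',.024),('bar_center',.025),('puck_center',.032)]:
    for t in r.tip_of(l,'wrist'): print(l,t['location'],t['confidence'],onz(d,t['location'],z/2))
    for t in r.regions_of(l,'wrist'): print(' r',t['location'],t['confidence'],rect(d,t['pixels'],z))
E
```

```text
5.8 [ 0.651  -0.0034  0.3292] 1.5606203682882722
dish_center [232.1, 161.9] 0.58 [0.6581 0.0918 0.012 ]
 r [231.1, 164.5] 0.71 ((0.6581216430664063, 0.08797896575927734), (84.4171142578125, 55.70066452026367), -62.20891189575195)
bar_center [267.1, 15.9] 0.82 [0.8059 0.0602 0.0125]
bar_center [483.4, 185.4] 0.8 [ 0.6565 -0.1907  0.0125]
bar_center [387.2, 289.6] 0.7 [ 0.5189 -0.1009  0.0125]
bar_center [383.7, 180.7] 0.59 [ 0.652  -0.0781  0.0125]
 r [487.5, 187.6] 0.76 ((0.6582864379882812, -0.18732321166992189), (73.69537353515625, 52.69544219970703), -22.8568115234375)
 r [269.5, 19.4] 0.67 ((0.798466552734375, 0.05735560989379883), (73.39617156982422, 38.451454162597656), -85.03659629821777)
 r [383.9, 179.8] 0.65 ((0.6529286499023438, -0.07412079620361328), (76.68400573730469, 46.80174255371094), 34.898319244384766)
 r [386.3, 291.9] 0.62 ((0.5210113525390625, -0.09811278533935547), (80.7236099243164, 49.80756378173828), -6.207862854003906)
puck_center [276.5, 339.9] 0.61 [0.4385 0.0301 0.016 ]
 r [281.0, 338.2] 0.85 ((0.4519547119140625, 0.026758485794067383), (65.742919921875, 51.13783264160156), -12.140762329101562)
```

View pics/w2.png

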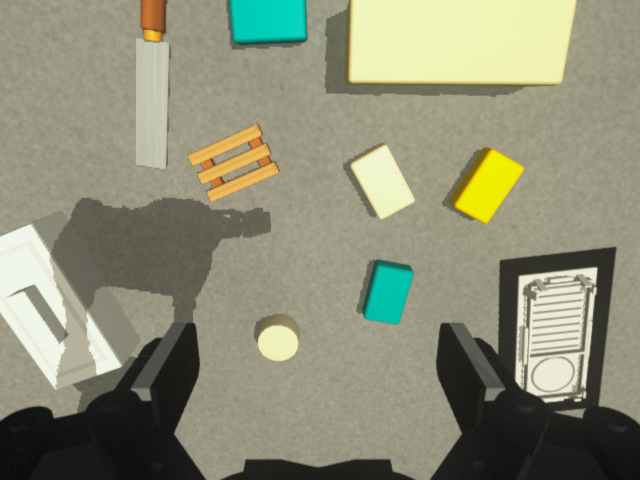

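The wrist picture shows the ivory bar at (383,181), the dish at (232,163), the puck at (279,339), and the knife blade with its right edge at column 168, clear of the fingers. Next I go above the dish.

```bash
python3 plan.py 0.655,0.05,0.25,-28 0.658,0.088,0.15,-62.2
```

```text
now [ 0.6511 -0.0039  0.3293] 4.92
[ 0.86 -5.34  7.93] 0.575 rows 3.8Traceback (most recent call last):
  File "plan.py", line 12, in <module>
    if __name__=='__main__': plan([list(map(float,a.split(','))) for a in sys.argv[1:]])
                             ~~~~^^^^^^^^^^^^^^^^^^^^^^^^^^^^^^^^^^^^^^^^^^^^^^^^^^^^^^^
  File "plan.py", line 10, in plan
    print((d*100).round(2),round(-np.radians(dy),3),'rows',max(np.linalg.norm(d)/.05,abs(dy)/8.59).round(1))
                                                           ^^^^^^^^^^^^^^^^^^^^^^^^^^^^^^^^^^^^^^^^^^^^^
AttributeError: 'float' object has no attribute 'round'
```

Request:
{"api": "apply_moves", "payload": {
  "steps": [
    [0.2,-1.5,2,0.14],
    [0.4,-3,4,0.29],
    [0.6,-4,6,0.43],
    [0.86,-5.34,7.93,0.575],
    [0.86,-5.34,7.93,0.575]
  ]
}}

```text
time_s: 6.7
tcp_pos: [0.6538, 0.0518, 0.2474]
ee_rot: [[0.882, -0.471, -0.004], [-0.471, -0.882, 0.0], [-0.004, 0.002, -1.0]]
ft_force: [-0.1, 0.2, -0.1]
opening: 0.999
grip_force: 0.0
```

Request:
{"api": "apply_moves", "payload": {
  "steps": [
    [-0.4,-1,3,0.14],
    [-0.8,-2,6,0.29],
    [-1.2,-3,8,0.43],
    [-1.5,-3.5,10,0.57],
    [-1.5,-3.5,10,0.597]
  ]
}}

```text
time_s: 7.2
tcp_pos: [0.6572, 0.0885, 0.1483]
ee_rot: [[0.468, -0.884, -0.003], [-0.884, -0.468, -0.0], [-0.001, 0.003, -1.0]]
ft_force: [-0.4, -0.4, -0.1]
opening: 1.001
grip_force: 0.0
```

```bash
sed -i 's/max(np.linalg.norm(d)\/.05,abs(dy)\/8.59).round(1)/round(float(max(np.linalg.norm(d)\/.05,abs(dy)\/8.59)),1)/' plan.py; cat > look.py <<'E'
import sys
from h import *
lab,z,f=sys.argv[1],float(sys.argv[2]),sys.argv[3]
s=r.observe();print(s['time_s'],np.round(s['tcp_pos'],4),np.abs(s['joint_vel']).max().round(2))
d=snap('wrist',f'pics/{f}.png')
for t in r.regions_of(lab,'wrist'):
    print(np.round(t['location']),round(t['confidence'],2),rect(d,t['pixels'],z))
E
python3 look.py dish_center .024 w3; python3 plan.py 0.658,0.088,0.037,-62.2
```

```text
7.2 [0.6572 0.0885 0.1483] 7.79
[315. 223.] 0.76 ((0.6584581909179688, 0.08798378753662109), (85.96766662597656, 56.860694885253906), -61.86066818237305)
now [0.6587 0.088  0.151 ] -61.89
[-0.03  0.06 11.4 ] 0.005 rows 2.3
```

View pics/w3.png

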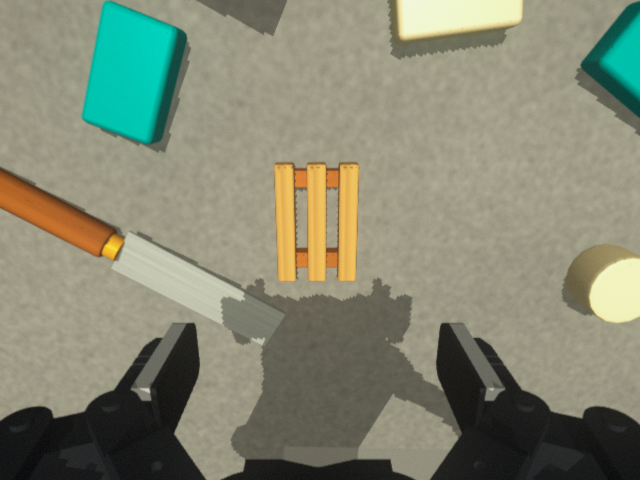

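The picture shows the dish centred under the tool at columns 275–358, rows 162–281, aligned, with the knife clear of both fingers. I go down and grip.

Request:
{"api": "apply_moves", "payload": {
  "steps": [
    [0,0,3.5,0.005],
    [0,0,7,0.005],
    [0,0,10,0.005],
    [0,0,11.4,0.005],
    [0,0,11.4,0.005]
  ]
}}

```text
time_s: 7.8
tcp_pos: [0.6581, 0.0881, 0.0356]
ee_rot: [[0.465, -0.886, -0.001], [-0.886, -0.465, -0.0], [-0.0, 0.001, -1.0]]
ft_force: [0.5, 0.5, 1.0]
opening: 1.003
grip_force: 0.0
```

Request:
{"api": "apply_moves", "payload": {
  "steps": [
    [0,0,0,0],
    [0,0,0,0],
    [0,0,0,0],
    [0,0,0,0],
    [0,0,0,0]
  ],
  "fingers": 0.4,
  "newtons": 30
}}

```text
time_s: 8.3
tcp_pos: [0.6584, 0.0886, 0.0364]
ee_rot: [[0.463, -0.887, 0.001], [-0.887, -0.463, 0.0], [0.0, -0.001, -1.0]]
ft_force: [0.4, 0.2, 0.5]
opening: 0.4
grip_force: 0.0
```

Request:
{"api": "apply_moves", "payload": {
  "steps": [
    [0,0,0,0],
    [0,0,-2,0],
    [0,0,-4,0],
    [0,0,-6,0],
    [0,0,-6,0]
  ]
}}

```text
time_s: 8.8
tcp_pos: [0.6597, 0.0887, 0.0986]
ee_rot: [[0.462, -0.887, 0.004], [-0.887, -0.462, 0.0], [0.002, -0.004, -1.0]]
ft_force: [0.4, 1.0, -0.2]
opening: 0.398
grip_force: 0.0
```

```bash
python3 look.py dish_center .085 w4;python3 plan.py 0.6,-0.08,0.2,-27 0.52,-0.25,0.2,5 0.4963,-0.3222,0.15,12.1
```

```text
8.8 [0.6597 0.0887 0.0986] 2.36
[321. 246.] 0.71 ((0.6693514404296875, 0.06790994262695313), (63.73601531982422, 41.17125701904297), -61.907697677612305)
now [0.6583 0.0886 0.0961] -62.46
[ 12.26  12.96 -10.39] -0.619 rows 4.1
[ 0.59 18.78  0.  ] -0.559 rows 3.8
[-2.99  6.99  5.  ] -0.124 rows 1.8
```

View pics/w4.png

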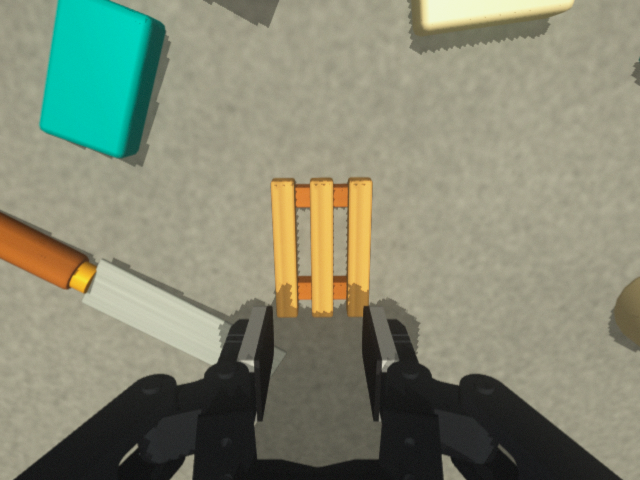

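The grasp missed: the fingers closed to 0.40 without touching anything. The tips at (272,308) and (363,308) lie about 15 mm behind the TCP by my geometry, not 22 mm ahead. I check this from the fixed cameras.

```bash
python3 - <<'E'
from h import *
s=r.observe();p=np.array(s['tcp_pos']);print(p,s['opening'])
out=[]
for n in('scene','side'):
    d=snap(n);im=d['color'][:,:,::-1].copy();c=proj(d,p).astype(int)
    x0,y0=c[0]-40,c[1]-45
    im=cv2.resize(im[y0:y0+90,x0:x0+80],None,fx=5,fy=5,interpolation=cv2.INTER_CUBIC)
    for dz,col in((0,(0,0,255)),(-.022,(0,255,0)),(.015,(255,0,0)),(-.09,(255,0,255))):
        q=(proj(d,p+[0,0,dz])-[x0,y0]+.5)*5;cv2.circle(im,(int(q[0]),int(q[1])),4,col,-1)
    out.append(im)
cv2.imwrite('pics/tip.png',np.hstack(out))
E
```

```text
[0.65827637 0.0886007  0.09608897] 0.3959819003029609
```

View pics/tip.png

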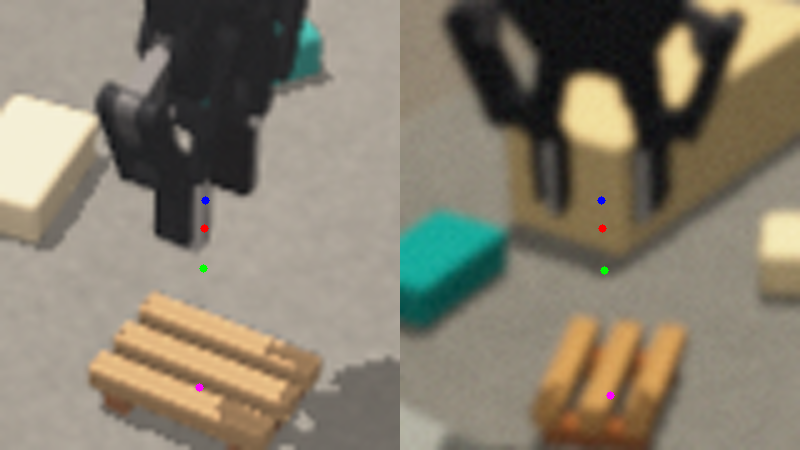

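```bash
python3 - <<'E'
from h import *
p=np.array(r.observe()['tcp_pos']);D={n:snap(n) for n in('scene','side')}
def px(n,q):
    c=proj(D[n],p).astype(int);return np.array(q)/5-.5+[c[0]-40,c[1]-45]
for a,b in(((183,248),(152,213)),((238,193),(242,218))):
    x,e=tri([ray(D['scene'],px('scene',a)),ray(D['side'],px('side',b))]);print((x-p).round(4),np.round(e,4))
E
```

```text
[0.0194 0.0132 0.0088] [0. 0.]
[-0.0185 -0.0049  0.0095] [0.0013 0.0013]
```

Both methods put the fingertips about 9–14 mm behind the reported TCP, so I descend to TCP z of about 0.

Request:
{"api": "apply_moves", "payload": {
  "steps": [
    [0,0,0,0],
    [0,0,0,0],
    [0,0,1.5,0],
    [0,0,3,0],
    [0,0,4.5,0]
  ],
  "fingers": 1
}}

```text
time_s: 9.6
tcp_pos: [0.6577, 0.0886, 0.0491]
ee_rot: [[0.462, -0.887, -0.001], [-0.887, -0.462, -0.0], [-0.0, 0.001, -1.0]]
ft_force: [-0.1, 0.2, -0.4]
opening: 1.003
grip_force: 0.0
```

Request:
{"api": "apply_moves", "payload": {
  "steps": [
    [0,0,2,0],
    [0,0,3.5,0],
    [0,0,4.5,0],
    [0,0,5.1,0],
    [0,0,5.1,0]
  ]
}}

```text
time_s: 10.1
tcp_pos: [0.6579, 0.0886, -0.0008]
ee_rot: [[0.462, -0.887, -0.001], [-0.887, -0.462, -0.0], [-0.0, 0.001, -1.0]]
ft_force: [0.2, 0.9, -0.5]
opening: 1.001
grip_force: 0.0
```

Request:
{"api": "apply_moves", "payload": {
  "steps": [
    [0,0,0,0],
    [0,0,0,0],
    [0,0,0,0],
    [0,0,0,0],
    [0,0,0,0]
  ],
  "fingers": 0.5,
  "newtons": 30
}}

```text
time_s: 10.6
tcp_pos: [0.6587, 0.0887, 0.0009]
ee_rot: [[0.462, -0.887, 0.001], [-0.887, -0.462, 0.0], [0.001, -0.001, -1.0]]
ft_force: [-1.6, 0.1, 6.3]
opening: 0.651
grip_force: 32.1
```

```bash
python3 - <<'E'
from h import *
s=r.observe();p=np.array(s['tcp_pos']);print(p,s['opening'],s['ft_force'],s['grip_force'])
out=[]
for n in('scene','side'):
    d=snap(n);im=d['color'][:,:,::-1].copy();c=proj(d,p).astype(int)
    x0,y0=c[0]-40,c[1]-45
    out.append(cv2.resize(im[y0:y0+90,x0:x0+80],None,fx=5,fy=5,interpolation=cv2.INTER_CUBIC))
cv2.imwrite('pics/tip2.png',np.hstack(out))
E
```

```text
[0.65874947 0.08865734 0.00088784] 0.6505387230217861 [-1.62368752  0.0507777   6.32044161] 32.13384389877319
```

View pics/tip2.png

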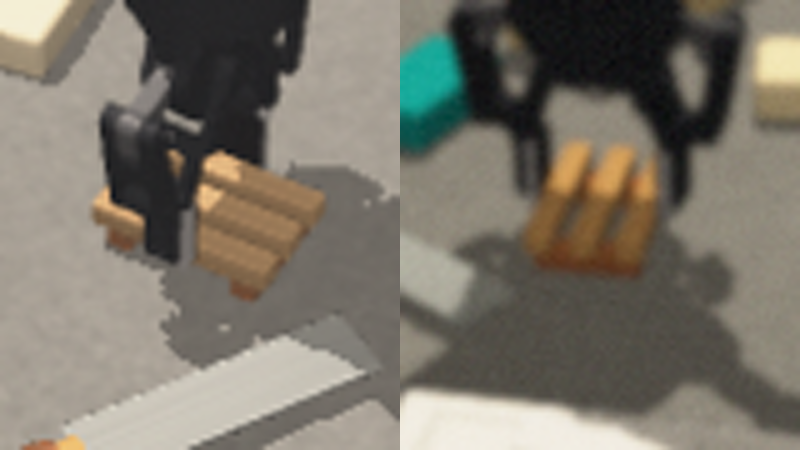

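The picture shows the dish held by its outer slats, with the fingertips near the slats' lower edge at about (170,262) in the left half. I lift and carry it to the base.

Request:
{"api": "apply_moves", "payload": {
  "steps": [
    [0,0,-2,0],
    [0,0,-5,0],
    [0,0,-9,0],
    [0,0,-12,0],
    [0,0,-12,0]
  ]
}}

```text
time_s: 11.2
tcp_pos: [0.6607, 0.0887, 0.1249]
ee_rot: [[0.462, -0.887, 0.008], [-0.887, -0.462, 0.0], [0.003, -0.007, -1.0]]
ft_force: [0.1, -0.7, 0.1]
opening: 0.647
grip_force: 32.4
```

```bash
python3 look.py dish_center .143 w5;python3 plan.py 0.6,-0.08,0.15,-27 0.52,-0.25,0.15,5 0.4963,-0.3222,0.12,12.1
```

```text
11.2 [0.6607 0.0887 0.1249] 3.35
[317. 331.] 0.6 ((0.6605242309570313, 0.09027452087402343), (89.36351776123047, 57.63433074951172), -62.22271156311035)
now [0.6585 0.0886 0.1207] -62.46
[12.25 12.98 -2.93] -0.619 rows 4.1
[ 0.59 18.78  0.  ] -0.559 rows 3.8
[-2.99  6.99  3.  ] -0.124 rows 1.6
```

Request:
{"api": "apply_moves", "payload": {
  "steps": [
    [3,3,-1,-0.14],
    [6,6,-2,-0.28],
    [9,9,-3,-0.42],
    [12.25,13,-3,-0.56],
    [12.25,13,-3,-0.619]
  ]
}}

```text
time_s: 11.8
tcp_pos: [0.5971, -0.0842, 0.1489]
ee_rot: [[0.892, -0.452, -0.003], [-0.452, -0.892, -0.0], [-0.002, 0.002, -1.0]]
ft_force: [0.7, 1.0, -1.1]
opening: 0.644
grip_force: 32.4
```

Request:
{"api": "apply_moves", "payload": {
  "steps": [
    [0,4,0,-0.14],
    [0.3,8,0,-0.28],
    [0.6,12.5,0,-0.42],
    [0.6,17,0,-0.559],
    [0.6,18.8,0,-0.559]
  ]
}}

```text
time_s: 12.3
tcp_pos: [0.5174, -0.2528, 0.1486]
ee_rot: [[0.996, 0.092, -0.002], [0.092, -0.996, 0.001], [-0.002, -0.001, -1.0]]
ft_force: [-0.3, 0.1, -0.8]
opening: 0.645
grip_force: 32.4
```

Request:
{"api": "apply_moves", "payload": {
  "steps": [
    [-1.5,3.5,1,-0.06],
    [-3,7,2,-0.124],
    [-3,7,3,-0.124],
    [-3,7,3,-0.124],
    [-3,7,3,-0.124]
  ]
}}

```text
time_s: 12.8
tcp_pos: [0.4956, -0.3218, 0.1193]
ee_rot: [[0.978, 0.21, -0.001], [0.21, -0.978, 0.001], [-0.001, -0.002, -1.0]]
ft_force: [0.5, 0.5, 0.0]
opening: 0.645
grip_force: 32.4
```

```bash
cat > base.py <<'E'
from h import *
# bright flange + dark mat rectangle seen by the wrist camera
s=r.observe();print(s['time_s'],np.round(s['tcp_pos'],4),s['opening'],s['ft_force'])
d=snap('wrist','pics/wb.png')
for t in r.tip_of('case_base','wrist')+r.tip_of('puck_bay','wrist')+r.tip_of('dish_bay','wrist'): print(np.round(t['location']),round(t['confidence'],2),onz(d,t['location'],.005).round(4))
E
python3 base.py; python3 look.py dish_center .143 w6; python3 plan.py 0.4963,-0.3222,0.06,12.1
```

```text
12.8 [ 0.4956 -0.3218  0.1193] 0.645469894802283 [0.52120982 0.54593274 0.0163695 ]
[318. 227.] 0.82 [ 0.498  -0.3215  0.005 ]
13.0 [ 0.4963 -0.322   0.1203] 0.15
[315. 330.] 0.85 ((0.497674560546875, -0.32226077270507814), (87.00238800048828, 55.64866638183594), 12.659948348999023)
now [ 0.4962 -0.3223  0.1203] 12.18
[ 0.01 -0.01  6.03] 0.001 rows 1.2
```

View pics/wb.png

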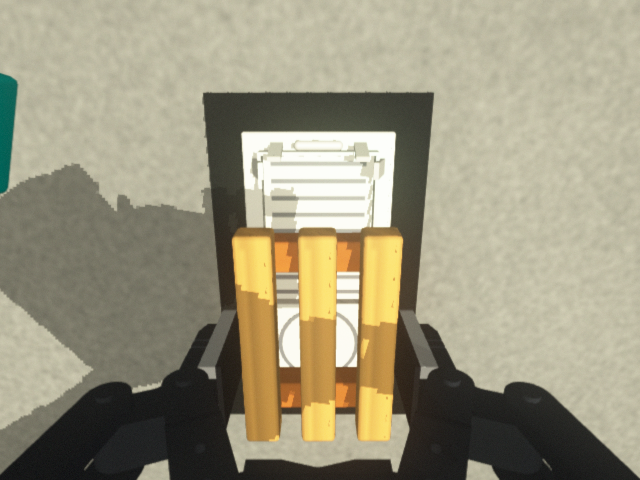

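The picture shows the dish held square over the base. The flange's far edge is at row 132, columns 242–395, symmetric with the dish at columns 235–402. I lower it.

Request:
{"api": "apply_moves", "payload": {
  "steps": [
    [-0.1,0,3,0],
    [-0.1,0,6,0],
    [-0.1,0,9,0],
    [-0.1,0,10.3,0],
    [-0.1,0,10.3,0]
  ]
}}

```text
time_s: 13.6
tcp_pos: [0.4942, -0.3222, 0.0157]
ee_rot: [[0.978, 0.21, -0.002], [0.21, -0.978, 0.002], [-0.002, -0.002, -1.0]]
ft_force: [0.2, 0.1, -0.2]
opening: 0.645
grip_force: 32.4
```

Request:
{"api": "apply_moves", "payload": {
  "steps": [
    [0,0,0.2,0],
    [0,0,0.5,0],
    [0,0,0.7,0],
    [0,0,0.9,0],
    [0,0,0.9,0]
  ]
}}

```text
time_s: 14.1
tcp_pos: [0.4949, -0.3229, 0.008]
ee_rot: [[0.978, 0.21, 0.0], [0.21, -0.978, -0.0], [0.0, 0.0, -1.0]]
ft_force: [-0.1, -0.5, -0.9]
opening: 0.644
grip_force: 32.4
```

Request:
{"api": "apply_moves", "payload": {
  "steps": [
    [0.1,0,0.05,0],
    [0.1,0,0.1,0],
    [0.1,0,0.15,0],
    [0.1,0,0.2,0],
    [0.1,0,0.2,0]
  ]
}}

```text
time_s: 14.6
tcp_pos: [0.4955, -0.3229, 0.0077]
ee_rot: [[0.978, 0.21, 0.0], [0.21, -0.978, -0.001], [-0.0, 0.001, -1.0]]
ft_force: [-11.8, 3.2, 36.5]
opening: 0.648
grip_force: 36.1
```

Request:
{"api": "apply_moves", "payload": {
  "steps": [
    [0,0,-0.15,0],
    [0,0,-0.15,0],
    [0,0,-0.15,0],
    [0,0,-0.15,0],
    [0,0,-0.15,0]
  ],
  "fingers": 0.78
}}

```text
time_s: 15.1
tcp_pos: [0.4958, -0.3227, 0.0072]
ee_rot: [[0.978, 0.21, -0.0], [0.21, -0.978, 0.0], [-0.0, -0.0, -1.0]]
ft_force: [-0.7, -0.4, -0.2]
opening: 0.777
grip_force: 0.0
```

Request:
{"api": "apply_moves", "payload": {
  "steps": [
    [0,0,-3,0],
    [0,0,-7,0],
    [0,0,-11,0],
    [0,0,-14,0],
    [0,0,-14,0]
  ]
}}

```text
time_s: 15.6
tcp_pos: [0.4975, -0.324, 0.1515]
ee_rot: [[0.978, 0.21, 0.005], [0.21, -0.978, -0.004], [0.004, 0.005, -1.0]]
ft_force: [-0.5, -0.9, -0.5]
opening: 0.783
grip_force: 0.0
```

```bash
python3 look.py dish_center .031 w7; python3 plan.py 0.58,-0.18,0.17,12 0.653,-0.074,0.15,34.9
```

```text
15.6 [ 0.4975 -0.324   0.1515] 3.94
now [ 0.4959 -0.3228  0.1478] 12.14
[ 11.22 -12.19  -2.22] 0.002 rows 3.3
[ 9.34 -8.85  2.  ] -0.4 rows 2.7
```

View pics/w7.png

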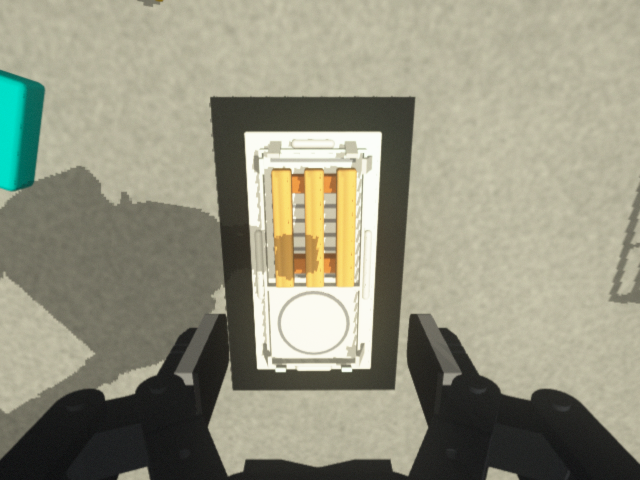

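The dish lies inside the long bay at columns 272–356, rows 169–287, with the ring of the short bay at (314,323). I check its position numerically against the flange.

```bash
cat > chk.py <<'E'
from h import *
def flange(d,box):
    g=cv2.cvtColor(d['color'],cv2.COLOR_RGB2HSV);x0,y0,x1,y1=box
    m=((g[...,2]>150)&(g[...,1]<60)).astype(np.uint8)
    k=np.zeros_like(m);k[y0:y1,x0:x1]=1;m=cv2.morphologyEx(m*k,cv2.MORPH_OPEN,np.ones((3,3)))
    return rect(d,cv2.morphologyEx(m,cv2.MORPH_CLOSE,np.ones((15,15))),.004)
def wood(d,z):
    g=cv2.cvtColor(d['color'],cv2.COLOR_RGB2HSV)
    m=((g[...,0]>8)&(g[...,0]<26)&(g[...,1]>110)&(g[...,2]>60)).astype(np.uint8)
    m=cv2.morphologyEx(cv2.morphologyEx(m,cv2.MORPH_OPEN,np.ones((3,3))),cv2.MORPH_CLOSE,np.ones((35,35)))
    return rect(d,m,z)
if __name__=='__main__':
    d=snap('wrist','pics/w8.png')
    print('flange',flange(d,(228,112,398,383)));print('wood',wood(d,.031))
    for t in r.tip_of('puck_bay','wrist')+r.tip_of('dish_bay','wrist'): print(t['location'],onz(d,t['location'],.007))
    for t in r.tip_of('dish_center','wrist'): print('dish',t['location'],onz(d,t['location'],.019))
E
python3 chk.py
```

```text
flange ((0.46198956298828125, -0.32940213012695313), (195.52438354492188, 95.2647933959961), 12.089659690856934)
wood ((0.49616293334960937, -0.32300030517578127), (83.3320083618164, 55.23257064819336), 12.480290412902832)
[314.2, 326.0] [ 0.41026693 -0.33905884  0.007     ]
[318.1, 216.6] [ 0.49836013 -0.32326732  0.007     ]
dish [316.5, 227.5] [ 0.49371954 -0.32310882  0.019     ]
```

Request:
{"api": "apply_moves", "payload": {
  "steps": [
    [3,-3,-1,0],
    [6,-6.5,-2,0],
    [9,-10,-2.2,0],
    [11.2,-12.2,-2.2,0],
    [11.2,-12.2,-2.2,0]
  ],
  "fingers": 1
}}

```text
time_s: 16.4
tcp_pos: [0.5811, -0.1764, 0.1686]
ee_rot: [[0.977, 0.214, -0.001], [0.214, -0.977, 0.001], [-0.0, -0.001, -1.0]]
ft_force: [0.0, 0.4, 0.1]
opening: 1.002
grip_force: 0.0
```

Request:
{"api": "apply_moves", "payload": {
  "steps": [
    [3,-3,0.5,-0.13],
    [6,-6,1,-0.27],
    [9.3,-8.85,2,-0.4],
    [9.3,-8.85,2,-0.4],
    [9.3,-8.85,2,-0.4]
  ]
}}

```text
time_s: 16.9
tcp_pos: [0.6516, -0.0735, 0.1481]
ee_rot: [[0.818, 0.575, -0.002], [0.575, -0.818, 0.0], [-0.002, -0.001, -1.0]]
ft_force: [-0.3, -1.1, 0.1]
opening: 1.001
grip_force: 0.0
```

```bash
cat > ivory.py <<'E'
import sys
from h import *
z=float(sys.argv[1]);s=r.observe();print(s['time_s'],np.round(s['tcp_pos'],4))
d=snap('wrist','pics/'+sys.argv[2]+'.png')
g=cv2.cvtColor(d['color'],cv2.COLOR_RGB2HSV)
for t in r.regions_of(sys.argv[3],'wrist'):
    m=t['pixels'];h=np.median(g[m],0);print(np.round(t['location']),round(t['confidence'],2),'hsv',h,rect(d,m,z))
    if h[1]<110:
        v=g[...,2].astype(int);b=m&(v>np.percentile(v[m],60)-18);print('  top face',rect(d,cv2.morphologyEx(b.astype(np.uint8),cv2.MORPH_OPEN,np.ones((3,3))),z))
E
python3 ivory.py .025 w9 bar_center;python3 plan.py 0.653,-0.074,0.15,34.9
```

```text
16.9 [ 0.6516 -0.0735  0.1481]
[248. 369.] 0.81 hsv [ 86. 255. 189.] ((0.5235984497070313, -0.09790742492675782), (84.11277770996094, 50.8314094543457), -5.698448181152344)
[321. 219.] 0.57 hsv [ 32.  54. 243.] ((0.6533645629882813, -0.07382278442382813), (75.14402770996094, 45.72077560424805), 35.07749938964844)
  top face ((0.6522450561523437, -0.0755443115234375), (69.85729217529297, 42.833717346191406), 34.987693786621094)
[452. 300.] 0.56 hsv [ 29. 255. 241.] ((0.6595532836914062, -0.18597076416015626), (72.92888641357422, 55.80924606323242), -23.441696166992188)
[421. 441.] 0.31 hsv [27. 38. 47.] ((0.5480183715820313, -0.2507674255371094), (74.16242980957031, 53.18376922607422), 10.897512435913086)
  top face ((0.5393367309570313, -0.26382452392578126), (52.31438064575195, 31.617687225341797), 12.055001258850098)
now [ 0.6513 -0.0748  0.149 ] 34.96
[ 0.19  0.03 -0.1 ] 0.001 rows 0.0
```

View pics/w9.png

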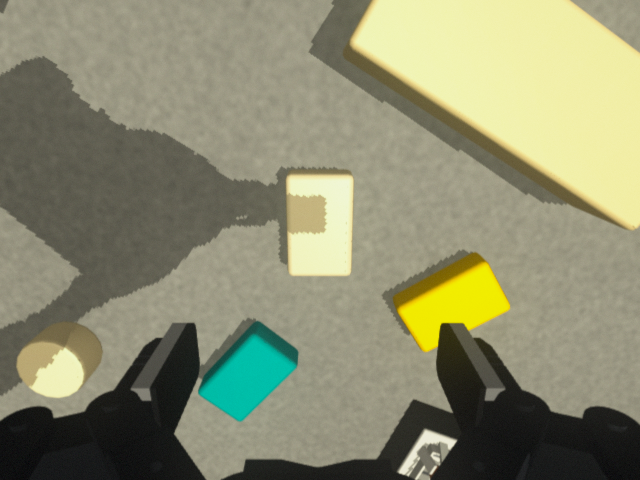

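The ivory bar is under the tool and aligned at columns 287–353, rows 172–276. The yellow one at (450,300) and the turquoise one at (248,370) are clear of the fingers. I descend and grip.

Request:
{"api": "apply_moves", "payload": {
  "steps": [
    [0.2,0,4,0],
    [0.2,0,8,0],
    [0.2,0,12,0],
    [0.2,0,15,0],
    [0.2,0,15,0]
  ]
}}

```text
time_s: 17.5
tcp_pos: [0.6505, -0.0735, -0.0041]
ee_rot: [[0.82, 0.572, -0.006], [0.572, -0.82, 0.001], [-0.005, -0.005, -1.0]]
ft_force: [0.3, 0.5, 0.3]
opening: 0.998
grip_force: 0.0
```

Request:
{"api": "apply_moves", "payload": {
  "steps": [
    [0,0,0,0],
    [0,0,0,0],
    [0,0,0,0],
    [0,0,0,0],
    [0,0,0,0]
  ],
  "fingers": 0.4,
  "newtons": 30
}}

```text
time_s: 18.0
tcp_pos: [0.6548, -0.0732, 0.0016]
ee_rot: [[0.819, 0.574, 0.003], [0.574, -0.819, -0.001], [0.002, 0.002, -1.0]]
ft_force: [-1.4, -2.5, 8.5]
opening: 0.535
grip_force: 30.1
```

Request:
{"api": "apply_moves", "payload": {
  "steps": [
    [0,0,-2,0],
    [0,0,-6,0],
    [0,0,-10,0],
    [0,0,-14,0],
    [0,0,-15,0]
  ]
}}

```text
time_s: 18.5
tcp_pos: [0.656, -0.0731, 0.1556]
ee_rot: [[0.819, 0.574, 0.008], [0.574, -0.819, -0.002], [0.006, 0.006, -1.0]]
ft_force: [-0.1, -0.4, -0.4]
opening: 0.527
grip_force: 32.2
```

```bash
python3 plan.py 0.57,-0.19,0.15,12.3 0.4962,-0.3228,0.12,12.3
```

```text
now [ 0.656  -0.0731  0.1556] 35.05
[-13.75   4.63   0.56] 0.397 rows 2.9
[-10.04  11.4    3.  ] -0.0 rows 3.1
```

Request:
{"api": "apply_moves", "payload": {
  "steps": [
    [-4,1.4,0,0.13],
    [-8,2.8,0,0.26],
    [-12,4.2,0,0.397],
    [-13.5,4.7,0,0.397],
    [-13.5,4.7,0,0.397]
  ]
}}

```text
time_s: 19.0
tcp_pos: [0.569, -0.1903, 0.15]
ee_rot: [[0.977, 0.212, 0.0], [0.212, -0.977, -0.0], [0.0, 0.0, -1.0]]
ft_force: [1.2, 0.7, -0.7]
opening: 0.526
grip_force: 32.1
```

Request:
{"api": "apply_moves", "payload": {
  "steps": [
    [-3,3.5,0.8,0],
    [-6,7,1.6,0],
    [-9,10,2.4,0],
    [-10,11.4,3,0],
    [-10,11.4,3,0]
  ]
}}

```text
time_s: 19.5
tcp_pos: [0.4964, -0.3225, 0.1189]
ee_rot: [[0.977, 0.212, -0.0], [0.212, -0.977, 0.0], [-0.0, -0.0, -1.0]]
ft_force: [0.1, 1.3, -0.5]
opening: 0.532
grip_force: 32.1
```

Request:
{"api": "apply_moves", "payload": {
  "steps": [
    [0,0,0,0],
    [0,0,0,0],
    [0,0,0,0],
    [0,0,0,0],
    [0,0,0,0]
  ]
}}

```text
time_s: 20.0
tcp_pos: [0.497, -0.3209, 0.1196]
ee_rot: [[0.977, 0.214, 0.0], [0.214, -0.977, -0.0], [0.0, 0.0, -1.0]]
ft_force: [0.0, 0.2, -0.8]
opening: 0.53
grip_force: 32.1
```

```bash
python3 ivory.py .143 w10 bar_center;python3 plan.py 0.4962,-0.3228,0.033,12.3
```

```text
20.0 [ 0.497  -0.3209  0.1196]
[  7. 123.] 0.68 hsv [ 86. 236.  82.] ((0.5480435791015625, -0.2164138488769531), (35.344871520996094, 4.79440450668335), -1.3979873657226562)
[319. 335.] 0.61 hsv [ 23.  92. 200.] ((0.4981593322753906, -0.3212320556640625), (78.2895736694336, 44.39091110229492), 12.289478302001953)
  top face ((0.5181072998046875, -0.317146240234375), (43.15977478027344, 24.44774055480957), -77.66393756866455)
now [ 0.4969 -0.3211  0.1195] 12.33
[-0.1   0.15  8.65] 0.001 rows 1.7
```

View pics/w10.png

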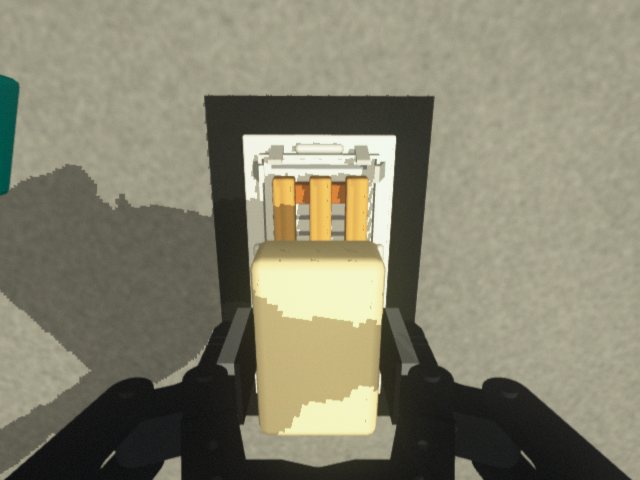

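The picture shows the bar held square over the dish: the bar at columns 252–385, the slats at 272–370. I lower it.

Request:
{"api": "apply_moves", "payload": {
  "steps": [
    [-0.15,0.15,2.5,0],
    [-0.15,0.15,5,0],
    [-0.15,0.15,7.5,0],
    [-0.15,0.15,8.4,0],
    [-0.15,0.15,8.4,0]
  ]
}}

```text
time_s: 20.6
tcp_pos: [0.4951, -0.3228, 0.0346]
ee_rot: [[0.977, 0.213, -0.001], [0.213, -0.977, 0.001], [-0.001, -0.001, -1.0]]
ft_force: [0.0, 0.6, -0.3]
opening: 0.526
grip_force: 32.1
```

Request:
{"api": "apply_moves", "payload": {
  "steps": [
    [0,0,0.1,0],
    [0,0,0.2,0],
    [0,0,0.3,0],
    [0,0,0.35,0],
    [0,0,0.35,0]
  ]
}}

```text
time_s: 21.1
tcp_pos: [0.4958, -0.3234, 0.0326]
ee_rot: [[0.977, 0.213, 0.001], [0.213, -0.977, -0.001], [0.001, 0.001, -1.0]]
ft_force: [-0.3, 1.5, 7.1]
opening: 0.532
grip_force: 32.8
```

Request:
{"api": "apply_moves", "payload": {
  "steps": [
    [0,0,-0.05,0],
    [0,0,-0.05,0],
    [0,0,-0.05,0],
    [0,0,-0.05,0],
    [0,0,-0.05,0]
  ],
  "fingers": 0.75
}}

```text
time_s: 21.6
tcp_pos: [0.4956, -0.3232, 0.0324]
ee_rot: [[0.977, 0.213, -0.0], [0.213, -0.977, 0.0], [0.0, -0.0, -1.0]]
ft_force: [0.1, 0.1, 0.6]
opening: 0.753
grip_force: 0.0
```

Request:
{"api": "apply_moves", "payload": {
  "steps": [
    [0,0,-3,0],
    [0,0,-7,0],
    [0,0,-10,0],
    [0,0,-13,0],
    [0,0,-13,0]
  ]
}}

```text
time_s: 22.1
tcp_pos: [0.4972, -0.3244, 0.1664]
ee_rot: [[0.977, 0.213, 0.005], [0.213, -0.977, -0.004], [0.004, 0.005, -1.0]]
ft_force: [0.4, -0.6, -0.6]
opening: 0.751
grip_force: 0.0
```

Request:
{"api": "apply_moves", "payload": {
  "steps": [
    [0,0,0,0],
    [0,0,0,0],
    [0,0,0,0],
    [0,0,0,0],
    [0,0,0,0]
  ],
  "fingers": 1
}}

```text
time_s: 22.6
tcp_pos: [0.4954, -0.323, 0.1619]
ee_rot: [[0.977, 0.213, -0.001], [0.213, -0.977, 0.001], [-0.001, -0.001, -1.0]]
ft_force: [-0.4, -0.1, 0.6]
opening: 1.001
grip_force: 0.0
```

```bash
python3 ivory.py .056 w11 bar_center;python3 plan.py 0.52,-0.15,0.16,12 0.445,0.031,0.15,12
```

```text
22.6 [ 0.4954 -0.323   0.1619]
[ 21. 118.] 0.95 hsv [ 87. 255. 194.] ((0.5237105102539062, -0.1408747100830078), (68.02909088134766, 31.051259994506836), -1.475250244140625)
[322. 232.] 0.7 hsv [ 30.  50. 247.] ((0.4947701110839844, -0.32377618408203124), (75.73841094970703, 45.987056732177734), 12.317876815795898)
  top face ((0.4927745666503906, -0.3248203430175781), (71.39569854736328, 43.2309684753418), 12.293523788452148)
now [ 0.4955 -0.3231  0.1622] 12.31
[  6.08 -16.39   0.22] 0.005 rows 3.5
[ -3.57 -19.26   1.  ] -0.0 rows 3.9
```

View pics/w11.png

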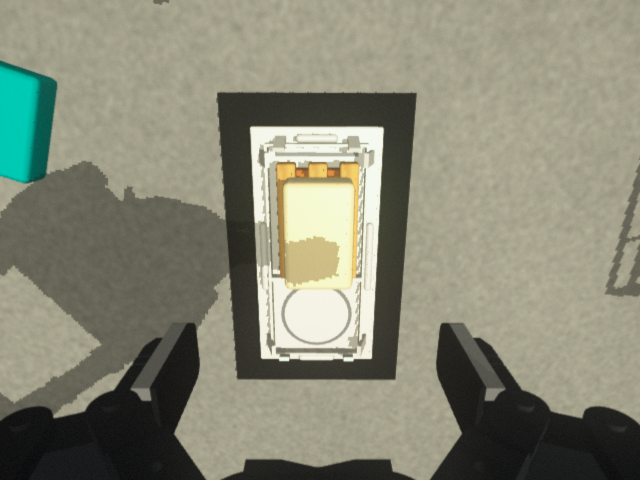

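The bar lies centred on the dish at columns 283–354, rows 178–290, and the measurement agrees to 2 mm. That was my 14th picture, so from here I go by numbers only. Next is the puck.

Request:
{"api": "apply_moves", "payload": {
  "steps": [
    [1.5,-4,0,0],
    [3,-8,0,0],
    [4.5,-12,0,0],
    [6,-16,0,0],
    [6,-16.4,0,0]
  ]
}}

```text
time_s: 23.2
tcp_pos: [0.5193, -0.1461, 0.1624]
ee_rot: [[0.976, 0.216, -0.0], [0.216, -0.976, 0.001], [-0.0, -0.001, -1.0]]
ft_force: [-0.3, -0.6, -0.4]
opening: 0.999
grip_force: 0.0
```

Request:
{"api": "apply_moves", "payload": {
  "steps": [
    [-1,-4.5,0.3,0],
    [-2,-9,0.6,0],
    [-3,-13.5,1,0],
    [-3.6,-18,1,0],
    [-3.6,-19.3,1,0]
  ]
}}

```text
time_s: 23.7
tcp_pos: [0.4406, 0.0333, 0.1524]
ee_rot: [[0.977, 0.215, -0.002], [0.215, -0.977, 0.0], [-0.001, -0.001, -1.0]]
ft_force: [-0.2, -0.2, 0.4]
opening: 1.0
grip_force: 0.0
```

Request:
{"api": "apply_moves", "payload": {
  "steps": [
    [0,0,0,0],
    [0,0,0,0],
    [0,0,0,0],
    [0,0,0,0],
    [0,0,0,0]
  ]
}}

```text
time_s: 24.2
tcp_pos: [0.4432, 0.03, 0.1524]
ee_rot: [[0.977, 0.212, 0.0], [0.212, -0.977, -0.0], [0.0, 0.0, -1.0]]
ft_force: [0.6, 0.8, -0.7]
opening: 0.997
grip_force: 0.0
```

```bash
cat > puck.py <<'E'
import sys
from h import *
z=float(sys.argv[1])
s=r.observe();print(s['time_s'],np.round(s['tcp_pos'],4),s['opening'])
d=snap('wrist')
for t in r.tip_of('puck_center','wrist'): print('tip',t['location'],round(t['confidence'],2),onz(d,t['location'],z).round(4))
g=cv2.cvtColor(d['color'],cv2.COLOR_RGB2HSV)
for t in r.regions_of('puck_center','wrist'):
    m=t['pixels'];print(np.round(t['location']),round(t['confidence'],2),m.sum(),np.median(g[m],0))
    # model silhouette: hull of projected top and bottom circles, fitted to region
    from scipy.optimize import minimize
    def sil(c):
        a=np.linspace(0,2*np.pi,60);P=[proj(d,[c[0]+.026*np.cos(x),c[1]+.026*np.sin(x),z+h]) for h in(-.016,.016) for x in a]
        M=np.zeros((480*4,640*4),np.uint8);cv2.fillConvexPoly(M,cv2.convexHull(np.int32(np.array(P)*4+2)),1);return M[2::4,2::4]>0
    f=lambda c:1-(sil(c)&m).sum()/(sil(c)|m).sum()
    c0=onz(d,t['location'],z)[:2];o=minimize(f,c0,method='Nelder-Mead',options=dict(initial_simplex=[c0,c0+[.006,0],c0+[0,.006]],xatol=2e-4,fatol=1e-3))
    print('  fit',o.x.round(4),'iou',1-o.fun)
E
python3 puck.py .016;python3 plan.py 0.445,0.031,0.006,12
```

```text
24.2 [0.4432 0.03   0.1524] 0.9966459672561886
tip [319.6, 221.5] 0.59 [0.4434 0.0281 0.016 ]
[321. 224.] 0.65 4677 [ 32.  50. 245.]
  fit [0.4434 0.0277] iou 0.9294094253330683
[ 19. 165.] 0.6 7163 [ 27.  38. 137.]
  fit [0.4237 0.2379] iou 0.6147351218847882
now [0.443  0.0304 0.1524] 12.28
[ 2.100e-01 -1.000e-02  1.464e+01] 0.005 rows 2.9
```

Request:
{"api": "apply_moves", "payload": {
  "steps": [
    [0,0.25,4,0],
    [0,0.25,8,0],
    [0,0.25,12,0],
    [0,0.25,14.6,0],
    [0,0.25,14.6,0]
  ]
}}

```text
time_s: 24.85
tcp_pos: [0.4418, 0.0283, 0.004]
ee_rot: [[0.977, 0.213, -0.005], [0.213, -0.977, 0.0], [-0.005, -0.001, -1.0]]
ft_force: [-0.1, -0.3, 0.3]
opening: 0.995
grip_force: 0.0
```

Request:
{"api": "apply_moves", "payload": {
  "steps": [
    [0,0,0,0],
    [0,0,0,0],
    [0,0,0,0],
    [0,0,0,0],
    [0,0,0,0]
  ],
  "fingers": 0.4,
  "newtons": 30
}}

```text
time_s: 25.35
tcp_pos: [0.4444, 0.0283, 0.0081]
ee_rot: [[0.977, 0.213, 0.003], [0.213, -0.977, -0.0], [0.003, 0.001, -1.0]]
ft_force: [-2.1, -0.1, 13.7]
opening: 0.591
grip_force: 28.6
```

Request:
{"api": "apply_moves", "payload": {
  "steps": [
    [0,0,-3,0],
    [0,0,-6,0],
    [0,0,-10,0],
    [0,0,-13,0],
    [0,0,-13,0]
  ]
}}

```text
time_s: 25.85
tcp_pos: [0.4456, 0.0282, 0.1411]
ee_rot: [[0.977, 0.213, 0.008], [0.213, -0.977, -0.001], [0.008, 0.002, -1.0]]
ft_force: [0.7, 0.2, -1.3]
opening: 0.584
grip_force: 32.3
```

Request:
{"api": "apply_moves", "payload": {
  "steps": [
    [0,0,0,0],
    [0,0,0,0],
    [0,0,0,0],
    [0,0,0,0],
    [0,0,0,0]
  ]
}}

```text
time_s: 26.35
tcp_pos: [0.4432, 0.0283, 0.136]
ee_rot: [[0.977, 0.213, -0.001], [0.213, -0.977, 0.0], [-0.001, -0.0, -1.0]]
ft_force: [0.1, -0.4, -0.8]
opening: 0.59
grip_force: 32.3
```

```bash
python3 puck.py .14;python3 plan.py 0.43,-0.155,0.15,12.1 0.4122,-0.3400,0.12,12.1
```

```text
26.35 [0.4432 0.0283 0.136 ] 0.5902635175090529
tip [318.4, 326.9] 0.89 [0.4408 0.0269 0.14  ]
[320. 331.] 0.9 17080 [ 23.  93. 201.]
  fit [0.4412 0.0273] iou 0.956648697214735
now [0.4434 0.0283 0.1362] 12.31
[-5.21 17.62 -1.38] 0.004 rows 3.7
[-5.62 17.72  3.  ] -0.0 rows 3.8
```

Request:
{"api": "apply_moves", "payload": {
  "steps": [
    [-1.3,4.5,-0.5,0],
    [-2.6,9,-1,0],
    [-3.9,13,-1.4,0],
    [-5.2,17.6,-1.4,0],
    [-5.2,17.6,-1.4,0.004]
  ]
}}

```text
time_s: 27.0
tcp_pos: [0.4305, -0.1598, 0.1507]
ee_rot: [[0.979, 0.205, 0.002], [0.205, -0.979, -0.002], [0.001, 0.002, -1.0]]
ft_force: [0.5, 0.8, -1.0]
opening: 0.592
grip_force: 32.3
```

Request:
{"api": "apply_moves", "payload": {
  "steps": [
    [-1.4,4.5,0.8,0],
    [-2.8,9,1.6,0],
    [-4.2,13,2.4,0],
    [-5.6,17.7,3,0],
    [-5.6,17.7,3,0]
  ]
}}

```text
time_s: 27.5
tcp_pos: [0.4122, -0.3447, 0.1197]
ee_rot: [[0.979, 0.206, 0.001], [0.206, -0.979, -0.002], [0.0, 0.002, -1.0]]
ft_force: [0.7, 0.4, -0.9]
opening: 0.587
grip_force: 32.3
```

Request:
{"api": "apply_moves", "payload": {
  "steps": [
    [0,0,0,0],
    [0,0,0,0],
    [0,0,0,0],
    [0,0,0,0],
    [0,0,0,0]
  ]
}}

```text
time_s: 28.0
tcp_pos: [0.4127, -0.339, 0.1206]
ee_rot: [[0.978, 0.21, 0.0], [0.21, -0.978, -0.0], [0.0, 0.0, -1.0]]
ft_force: [0.2, 0.6, -0.6]
opening: 0.587
grip_force: 32.3
```

```bash
python3 puck.py .129;python3 plan.py 0.413,-0.340,0.02,12.1
```

```text
28.0 [ 0.4127 -0.339   0.1206] 0.5865350518456283
tip [319.2, 327.8] 0.67 [ 0.4125 -0.3402  0.129 ]
[320. 332.] 0.95 16970 [ 23.  94. 185.]
  fit [ 0.4115 -0.34  ] iou 0.9027829510988133
now [ 0.4126 -0.3393  0.1205] 12.1
[ 0.03  0.08 10.05] 0.0 rows 2.0
```

Request:
{"api": "apply_moves", "payload": {
  "steps": [
    [0,0,3,0],
    [0,0,6,0],
    [0,0,8.5,0],
    [0,0,10,0],
    [0,0,10,0]
  ]
}}

```text
time_s: 28.65
tcp_pos: [0.4116, -0.3387, 0.0188]
ee_rot: [[0.978, 0.209, -0.002], [0.209, -0.978, 0.002], [-0.002, -0.003, -1.0]]
ft_force: [-1.1, 0.3, 0.2]
opening: 0.586
grip_force: 32.3
```

Request:
{"api": "apply_moves", "payload": {
  "steps": [
    [0,0,0.1,0],
    [0,0,0.2,0],
    [0,0,0.3,0],
    [0,0,0.4,0],
    [0,0,0.4,0]
  ]
}}

```text
time_s: 29.15
tcp_pos: [0.4125, -0.3396, 0.0167]
ee_rot: [[0.978, 0.209, 0.0], [0.209, -0.978, -0.0], [0.0, 0.0, -1.0]]
ft_force: [0.2, 0.2, -1.3]
opening: 0.587
grip_force: 32.3
```

Request:
{"api": "apply_moves", "payload": {
  "steps": [
    [0,0,0.05,0],
    [0,0,0.1,0],
    [0,0,0.15,0],
    [0,0,0.15,0],
    [0,0,0.15,0]
  ]
}}

```text
time_s: 29.65
tcp_pos: [0.4124, -0.3396, 0.0152]
ee_rot: [[0.978, 0.209, 0.0], [0.209, -0.978, -0.0], [0.0, 0.0, -1.0]]
ft_force: [-2.0, 0.9, 7.9]
opening: 0.588
grip_force: 33.1
```

Request:
{"api": "apply_moves", "payload": {
  "steps": [
    [0,0,0,0],
    [0,0,0,0],
    [0,0,0,0],
    [0,0,0,0],
    [0,0,-0.5,0]
  ],
  "fingers": 0.78
}}

```text
time_s: 30.15
tcp_pos: [0.4122, -0.3393, 0.0197]
ee_rot: [[0.978, 0.209, -0.001], [0.209, -0.978, 0.001], [-0.001, -0.001, -1.0]]
ft_force: [0.5, -0.1, 0.2]
opening: 0.777
grip_force: 0.0
```

Request:
{"api": "apply_moves", "payload": {
  "steps": [
    [0,0,-3,0],
    [0,0,-7,0],
    [0,0,-11,0],
    [0,0,-14,0],
    [0,0,-14,0]
  ]
}}

```text
time_s: 30.65
tcp_pos: [0.4139, -0.341, 0.1641]
ee_rot: [[0.978, 0.209, 0.005], [0.209, -0.978, -0.005], [0.004, 0.006, -1.0]]
ft_force: [0.5, -0.6, -1.1]
opening: 0.775
grip_force: 0.0
```

Request:
{"api": "apply_moves", "payload": {
  "steps": [
    [2,0,0,0],
    [4,0,0,0],
    [4,0,0,0],
    [4,0,0,0],
    [4,0,0,0]
  ],
  "fingers": 1
}}

```text
time_s: 31.15
tcp_pos: [0.4508, -0.331, 0.1596]
ee_rot: [[0.978, 0.209, -0.001], [0.209, -0.978, 0.001], [-0.001, -0.001, -1.0]]
ft_force: [0.2, 0.8, -0.1]
opening: 0.998
grip_force: 0.0
```

```bash
python3 puck.py .023; python3 ivory.py .056 w12 bar_center|tail -3; python3 plan.py 0.47,-0.12,0.24,12 0.5,0.1,0.30,12 0.5,0.26,.3,12
```

```text
31.15 [ 0.4508 -0.331   0.1596] 0.9984760433809541
tip [319.1, 272.9] 0.98 [ 0.4119 -0.3409  0.023 ]
[318. 275.] 0.73 4461 [ 30.  56. 242.]
  fit [ 0.4116 -0.3402] iou 0.930732317963697
31.3 [ 0.451  -0.3312  0.1599]
[323. 166.] 0.91 hsv [ 33.  45. 247.] ((0.49294534301757814, -0.3244505004882812), (73.7809066772461, 46.42643356323242), 11.338425636291504)
  top face ((0.4923252563476562, -0.3249495849609375), (70.91242980957031, 42.93901062011719), 12.220762252807617)
now [ 0.4512 -0.3313  0.16  ] 12.06
[  6.25 -20.27  -8.  ] 0.001 rows 4.5
[  7.51 -20.9   -6.  ] -0.0 rows 4.6
[  3.33 -15.65   0.  ] -0.0 rows 3.2
```

Request:
{"api": "apply_moves", "payload": {
  "steps": [
    [1.3,-4,-1.6,0],
    [2.6,-8,-3.2,0],
    [3.9,-12,-4.8,0],
    [5.2,-16,-6.4,0],
    [6.2,-20.3,-8,0]
  ]
}}

```text
time_s: 31.9
tcp_pos: [0.4697, -0.1183, 0.2407]
ee_rot: [[0.978, 0.209, 0.001], [0.209, -0.978, -0.0], [0.0, 0.0, -1.0]]
ft_force: [1.2, -0.2, 0.3]
opening: 0.999
grip_force: 0.0
```

Request:
{"api": "apply_moves", "payload": {
  "steps": [
    [1.5,-4,-1.2,0],
    [3,-8,-2.4,0],
    [4.5,-12,-3.6,0],
    [6,-16,-4.8,0],
    [7.5,-20,-6,0]
  ]
}}

```text
time_s: 32.4
tcp_pos: [0.501, 0.0932, 0.3006]
ee_rot: [[0.978, 0.209, 0.0], [0.209, -0.978, -0.0], [0.0, 0.0, -1.0]]
ft_force: [1.6, -0.9, 0.4]
opening: 1.002
grip_force: 0.0
```

Request:
{"api": "apply_moves", "payload": {
  "steps": [
    [0.8,-4,0,0],
    [1.6,-8,0,0],
    [2.4,-12,0,0],
    [3.2,-15.7,0,0],
    [3.2,-15.7,0,0]
  ]
}}

```text
time_s: 32.9
tcp_pos: [0.4992, 0.2555, 0.2997]
ee_rot: [[0.977, 0.212, -0.0], [0.212, -0.977, 0.001], [0.0, -0.001, -1.0]]
ft_force: [0.4, -0.7, -0.2]
opening: 0.997
grip_force: 0.0
```

Request:
{"api": "apply_moves", "payload": {
  "steps": [
    [0,0,0,0],
    [0,0,0,0],
    [0,0,0,0],
    [0,0,0,0],
    [0,0,0,0]
  ]
}}

```text
time_s: 33.4
tcp_pos: [0.4998, 0.2512, 0.3001]
ee_rot: [[0.978, 0.208, 0.0], [0.208, -0.978, 0.0], [0.0, -0.0, -1.0]]
ft_force: [0.2, -0.5, 0.9]
opening: 0.999
grip_force: 0.0
```

```bash
cat > cover.py <<'E'
import sys
from h import *
from scipy.optimize import minimize
z0=float(sys.argv[1])  # lower edge height
s=r.observe();print(s['time_s'],np.round(s['tcp_pos'],4),s['opening'])
def box(d,c,L,W,za,zb):
    t=c[2];R=np.array([[np.cos(t),-np.sin(t)],[np.sin(t),np.cos(t)]])
    return [proj(d,[*(np.array(c[:2])+R@[a*L/2,b*W/2]),z]) for z in(za,zb) for a in(-1,1) for b in(-1,1)]
def sil(d,c):
    M=np.zeros((480,640),np.uint8)
    for L,W,a,b in((.19,.092,z0,z0+.058),(.07,.024,z0+.058,z0+.078)):
        cv2.fillConvexPoly(M,cv2.convexHull(np.int32(np.round(box(d,c,L,W,a,b)))),1)
    return M>0
for n in sys.argv[2].split(','):
    d=snap(n,f'pics/cov_{n}.png')
    for t in r.tip_of('cover_grip',n): print(n,'tip',t['location'],round(t['confidence'],2),onz(d,t['location'],z0+.068).round(4))
    for t in r.regions_of('cover_grip',n)[:1]:
        m=t['pixels'];best=None;print(n,np.round(t['location']),round(t['confidence'],2),m.sum(),'topz',[ (rect(d,m,z0+.05))])
        for a in np.radians([-75,-45,-15,15,45,75]):
            f=lambda c:1-(sil(d,c)&m).sum()/(sil(d,c)|m).sum()
            c0=np.array([*onz(d,t['location'],z0+.04)[:2],a])
            o=minimize(f,c0,method='Nelder-Mead',options=dict(initial_simplex=[c0,c0+[.02,0,0],c0+[0,.02,0],c0+[0,0,.3]],xatol=3e-4,fatol=5e-4))
            if best is None or o.fun<best.fun:best=o
        print('  fit',best.x[:2].round(4),np.degrees(best.x[2]).round(2),'iou',round(1-best.fun,3))
E
python3 cover.py 0 wrist,scene,side
```

```text
33.4 [0.4998 0.2512 0.3001] 0.9991465814164653
wrist tip [269.0, 205.7] 0.89 [0.4778 0.2927 0.068 ]
wrist [273. 193.] 0.7 19086 topz [((0.47575518798828126, 0.29125576782226564), (193.8623046875, 97.45729064941406), 26.367399215698242)]
  fit [0.4766 0.2919] 26.14 iou 0.985
scene tip [460.1, 296.5] 0.97 [0.4812 0.3018 0.068 ]
scene [457. 306.] 0.73 3769 topz [((0.49106787109375, 0.30431088256835936), (243.97377014160156, 102.59367370605469), 27.08173370361328)]
  fit [0.4765 0.2949] 26.66 iou 0.847
side tip [275.2, 316.8] 0.81 [0.4773 0.2875 0.068 ]
```

```bash
python3 plan.py 0.4766,0.2922,0.16,26.2 0.4766,0.2922,0.056,26.2
```

```text
now [0.4996 0.2518 0.2999] 12.08
[-1.41 -4.43 13.99] -0.246 rows 2.9
[ 0.   0.  10.4] -0.0 rows 2.1
```

Request:
{"api": "apply_moves", "payload": {
  "steps": [
    [-0.4,-1.2,3.5,-0.06],
    [-0.8,-2.4,7,-0.12],
    [-1.2,-3.6,10.5,-0.18],
    [-1.4,-4.4,14,-0.246],
    [-1.4,-4.4,14,-0.246]
  ],
  "fingers": 0.75
}}

```text
time_s: 34.35
tcp_pos: [0.4741, 0.2915, 0.1563]
ee_rot: [[0.896, 0.443, -0.006], [0.443, -0.896, -0.003], [-0.007, -0.0, -1.0]]
ft_force: [0.1, -0.8, 0.5]
opening: 0.748
grip_force: 0.0
```

Request:
{"api": "apply_moves", "payload": {
  "steps": [
    [0,0,0,0],
    [0,0,0,0],
    [0,0,0,0],
    [0,0,0,0],
    [0,0,0,0]
  ]
}}

```text
time_s: 34.85
tcp_pos: [0.4771, 0.2919, 0.1607]
ee_rot: [[0.898, 0.441, 0.001], [0.441, -0.898, 0.0], [0.001, 0.0, -1.0]]
ft_force: [-0.2, 0.8, -1.2]
opening: 0.753
grip_force: 0.0
```

```bash
python3 cover.py 0 wrist; python3 plan.py 0.4766,0.2922,0.056,26.2
```

```text
34.85 [0.4771 0.2919 0.1607] 0.7533508600010743
wrist tip [319.0, 241.8] 0.91 [0.4775 0.2903 0.068 ]
wrist [316. 212.] 0.63 41871 topz [((0.47476864624023435, 0.2913546142578125), (195.97862243652344, 95.19633483886719), 26.33054542541504)]
  fit [0.4768 0.2924] 26.37 iou 0.987
now [0.4768 0.2919 0.1601] 26.16
[-0.   -0.04 10.41] -0.001 rows 2.1
```

Request:
{"api": "apply_moves", "payload": {
  "steps": [
    [0,0,3,0],
    [0,0,6,0],
    [0,0,9,0],
    [0,0,10.4,0],
    [0,0,10.4,0]
  ]
}}

```text
time_s: 35.5
tcp_pos: [0.4756, 0.2914, 0.0541]
ee_rot: [[0.898, 0.441, -0.003], [0.441, -0.898, -0.001], [-0.004, -0.0, -1.0]]
ft_force: [0.1, 0.6, 1.5]
opening: 0.754
grip_force: 0.0
```

Request:
{"api": "apply_moves", "payload": {
  "steps": [
    [0,0,0,0],
    [0,0,0,0],
    [0,0,0,0],
    [0,0,0,0],
    [0,0,0,0]
  ],
  "fingers": 0.1,
  "newtons": 60
}}

```text
time_s: 36.0
tcp_pos: [0.4773, 0.2923, 0.0571]
ee_rot: [[0.897, 0.441, 0.002], [0.441, -0.897, 0.001], [0.002, -0.0, -1.0]]
ft_force: [-1.8, 2.0, 6.0]
opening: 0.26
grip_force: 58.6
```

Request:
{"api": "apply_moves", "payload": {
  "steps": [
    [0,0,0,0],
    [0,0,0,0],
    [0,0,0,0],
    [0,0,0,0],
    [0,0,0,0]
  ]
}}

```text
time_s: 36.5
tcp_pos: [0.4773, 0.2923, 0.0571]
ee_rot: [[0.897, 0.441, 0.002], [0.441, -0.897, 0.001], [0.002, -0.0, -1.0]]
ft_force: [-0.5, 1.2, 6.9]
opening: 0.263
grip_force: 58.6
```

Request:
{"api": "apply_moves", "payload": {
  "steps": [
    [0,0,-3,0],
    [0,0,-6,0],
    [0,0,-9,0],
    [0,0,-12,0],
    [0,0,-12,0]
  ]
}}

```text
time_s: 37.0
tcp_pos: [0.4785, 0.2928, 0.1803]
ee_rot: [[0.897, 0.441, 0.006], [0.441, -0.897, 0.003], [0.007, 0.0, -1.0]]
ft_force: [0.8, 0.1, -1.6]
opening: 0.264
grip_force: 60.0
```

Request:
{"api": "apply_moves", "payload": {
  "steps": [
    [0,0,0,0],
    [0,0,0,0],
    [0,0,0,0],
    [0,0,0,0],
    [0,0,0,0]
  ]
}}

```text
time_s: 37.5
tcp_pos: [0.4765, 0.2918, 0.1754]
ee_rot: [[0.897, 0.441, -0.001], [0.441, -0.897, -0.0], [-0.001, -0.0, -1.0]]
ft_force: [0.3, -0.6, -3.0]
opening: 0.261
grip_force: 60.0
```

```bash
python3 -c "
from h import *
s=r.observe();print(s['opening'],s['grip_force'],s['ft_force'])"; python3 plan.py 0.49,0.11,0.18,22 0.49,-0.08,0.18,17 .475,-.24,.18,12.1 .4625,-.3293,.18,12.1
```

```text
0.26125462204984634 60.032193660736084 [ 0.30333928 -0.62751059 -2.99356114]
now [0.4765 0.2918 0.1754] 26.17
[-6.81 16.91 -0.46] 0.073 rows 3.6
[-7.12 17.62  0.  ] 0.087 rows 3.8
[-6.11 14.86  0.  ] 0.086 rows 3.2
[-3.09  8.47  0.  ] -0.0 rows 1.8
```

Request:
{"api": "apply_moves", "payload": {
  "steps": [
    [-1.4,3.4,0,0.015],
    [-2.8,6.8,0,0.03],
    [-4.2,10.5,-0.5,0.045],
    [-5.6,14,-0.5,0.06],
    [-6.8,16.9,-0.5,0.073]
  ]
}}

```text
time_s: 38.0
tcp_pos: [0.4902, 0.1085, 0.1809]
ee_rot: [[0.928, 0.374, 0.0], [0.374, -0.928, -0.0], [-0.0, 0.0, -1.0]]
ft_force: [0.7, -0.6, -1.7]
opening: 0.267
grip_force: 60.0
```

Request:
{"api": "apply_moves", "payload": {
  "steps": [
    [-1.5,3.7,0,0.015],
    [-3,7.4,0,0.03],
    [-4.5,11,0,0.05],
    [-6,14.5,0,0.07],
    [-7.1,17.6,0,0.087]
  ]
}}

```text
time_s: 38.5
tcp_pos: [0.4899, -0.0814, 0.1808]
ee_rot: [[0.957, 0.291, -0.0], [0.291, -0.957, -0.0], [-0.0, -0.0, -1.0]]
ft_force: [0.4, -0.0, -2.4]
opening: 0.261
grip_force: 60.0
```

Request:
{"api": "apply_moves", "payload": {
  "steps": [
    [-1.3,3.2,0,0.015],
    [-2.6,6.4,0,0.03],
    [-3.9,9.6,0,0.05],
    [-5.2,12.5,0,0.07],
    [-6.1,14.9,0,0.086]
  ]
}}

```text
time_s: 39.0
tcp_pos: [0.4751, -0.2416, 0.1807]
ee_rot: [[0.978, 0.208, -0.0], [0.208, -0.978, 0.0], [-0.0, -0.0, -1.0]]
ft_force: [1.1, -0.5, -1.8]
opening: 0.266
grip_force: 60.0
```

Request:
{"api": "apply_moves", "payload": {
  "steps": [
    [-1,3,0,0],
    [-2,6,0,0],
    [-3.1,8.5,0,0],
    [-3.1,8.5,0,0],
    [-3.1,8.5,0,0]
  ]
}}

```text
time_s: 39.5
tcp_pos: [0.4627, -0.3296, 0.1806]
ee_rot: [[0.978, 0.208, -0.0], [0.208, -0.978, 0.001], [-0.0, -0.001, -1.0]]
ft_force: [0.5, 0.2, -1.7]
opening: 0.258
grip_force: 60.1
```

Request:
{"api": "apply_moves", "payload": {
  "steps": [
    [0,0,0,0],
    [0,0,0,0],
    [0,0,0,0],
    [0,0,0,0],
    [0,0,0,0]
  ]
}}

```text
time_s: 40.0
tcp_pos: [0.4631, -0.3293, 0.181]
ee_rot: [[0.978, 0.21, 0.0], [0.21, -0.978, -0.0], [0.0, 0.0, -1.0]]
ft_force: [0.7, -0.1, -1.6]
opening: 0.257
grip_force: 60.1
```

```bash
python3 cover.py 0.122 wrist,scene; python3 plan.py .4625,-.3293,.08,12.1
```

```text
40.0 [ 0.4631 -0.3293  0.181 ] 0.2569796149111782
wrist tip [316.3, 325.9] 0.65 [ 0.4639 -0.3292  0.19  ]
wrist [316. 211.] 0.78 78118 topz [((0.4667891845703125, -0.3288084411621094), (184.14515686035156, 97.7093505859375), 12.270167350769043)]
  fit [ 0.4632 -0.3296] 12.2 iou 0.792
scene tip [301.6, 116.7] 0.95 [ 0.4751 -0.3151  0.19  ]
now [ 0.463  -0.3295  0.1809] 12.08
[-0.05 -0.03 10.09] -0.0 rows 2.0
```

Request:
{"api": "apply_moves", "payload": {
  "steps": [
    [0,0,2,0],
    [0,0,4,0],
    [0,0,6,0],
    [0,0,8,0],
    [0,0,8,0]
  ]
}}

```text
time_s: 40.8
tcp_pos: [0.4619, -0.3286, 0.0989]
ee_rot: [[0.978, 0.209, -0.003], [0.209, -0.978, 0.003], [-0.002, -0.003, -1.0]]
ft_force: [0.0, 0.6, -1.3]
opening: 0.266
grip_force: 60.0
```

Request:
{"api": "apply_moves", "payload": {
  "steps": [
    [0,0,0.6,0],
    [0,0,1.2,0],
    [0,0,1.8,0],
    [0,0,2.4,0],
    [0,0,2.4,0]
  ]
}}

```text
time_s: 41.3
tcp_pos: [0.4628, -0.3292, 0.0763]
ee_rot: [[0.978, 0.209, -0.001], [0.209, -0.978, 0.001], [-0.001, -0.001, -1.0]]
ft_force: [-0.4, -0.3, -1.1]
opening: 0.255
grip_force: 60.1
```

Edge at about 19 mm with no contact, so the cover is over the fins. I continue down.

Request:
{"api": "apply_moves", "payload": {
  "steps": [
    [0,0,0.2,0],
    [0,0,0.4,0],
    [0,0,0.6,0],
    [0,0,0.7,0],
    [0,0,0.7,0]
  ]
}}

```text
time_s: 41.8
tcp_pos: [0.463, -0.3294, 0.0698]
ee_rot: [[0.978, 0.209, -0.0], [0.209, -0.978, 0.0], [-0.0, -0.0, -1.0]]
ft_force: [0.3, 1.0, -2.4]
opening: 0.257
grip_force: 60.1
```

Request:
{"api": "apply_moves", "payload": {
  "steps": [
    [0,0,0.05,0],
    [0,0,0.1,0],
    [0,0,0.15,0],
    [0,0,0.2,0],
    [0,0,0.2,0]
  ]
}}

```text
time_s: 42.3
tcp_pos: [0.4634, -0.3297, 0.0684]
ee_rot: [[0.978, 0.209, 0.001], [0.209, -0.978, -0.001], [0.001, 0.001, -1.0]]
ft_force: [0.2, 1.1, 5.4]
opening: 0.263
grip_force: 60.9
```

Request:
{"api": "apply_moves", "payload": {
  "steps": [
    [0,0,0.1,0],
    [0,0,0.2,0],
    [0,0,0.3,0],
    [0,0,0.4,0],
    [0,0,0.4,0]
  ]
}}

```text
time_s: 42.8
tcp_pos: [0.463, -0.3295, 0.0638]
ee_rot: [[0.978, 0.209, -0.0], [0.209, -0.978, 0.0], [-0.0, -0.0, -1.0]]
ft_force: [0.2, -0.7, -1.7]
opening: 0.26
grip_force: 60.1
```

```bash
python3 -c "
from h import *
s=r.observe();print(s['ft_force'],s['ft_torque'])"
```

```text
[ 0.20078246 -0.73555522 -1.73914669] [ 0.00294273 -0.00152006 -0.00960882]
```

Request:
{"api": "apply_moves", "payload": {
  "steps": [
    [0,0,0.1,0],
    [0,0,0.2,0],
    [0,0,0.3,0],
    [0,0,0.3,0],
    [0,0,0.3,0]
  ]
}}

```text
time_s: 43.3
tcp_pos: [0.4627, -0.329, 0.0611]
ee_rot: [[0.978, 0.209, -0.001], [0.209, -0.978, 0.001], [-0.0, -0.001, -1.0]]
ft_force: [-3.0, 4.5, 7.0]
opening: 0.265
grip_force: 61.0
```

Request:
{"api": "apply_moves", "payload": {
  "steps": [
    [0,0,0.05,0],
    [0,0,0.1,0],
    [0,0,0.15,0],
    [0,0,0.15,0],
    [0,0,0.15,0]
  ]
}}

```text
time_s: 43.8
tcp_pos: [0.4627, -0.329, 0.0609]
ee_rot: [[0.978, 0.209, -0.0], [0.209, -0.978, 0.0], [-0.0, -0.0, -1.0]]
ft_force: [-10.3, 8.2, 34.3]
opening: 0.261
grip_force: 64.5
```

Request:
{"api": "apply_moves", "payload": {
  "steps": [
    [0,0,-0.15,0],
    [0,0,-0.15,0],
    [0,0,-0.15,0],
    [0,0,-0.15,0],
    [0,0,-0.15,0]
  ],
  "fingers": 0.6
}}

```text
time_s: 44.3
tcp_pos: [0.463, -0.3295, 0.0608]
ee_rot: [[0.978, 0.209, -0.0], [0.209, -0.978, 0.0], [-0.0, -0.0, -1.0]]
ft_force: [0.2, 0.4, 0.3]
opening: 0.603
grip_force: 0.0
```

Request:
{"api": "apply_moves", "payload": {
  "steps": [
    [0,0,-2,0],
    [0,0,-5,0],
    [0,0,-8,0],
    [0,0,-11,0],
    [0,0,-14,0]
  ]
}}

```text
time_s: 44.8
tcp_pos: [0.4628, -0.3293, 0.2021]
ee_rot: [[0.978, 0.209, -0.0], [0.209, -0.978, 0.0], [-0.0, -0.0, -1.0]]
ft_force: [0.6, -1.0, -0.6]
opening: 0.601
grip_force: 0.0
```

Request:
{"api": "apply_moves", "payload": {
  "steps": [
    [0,0,-3,0],
    [0,0,-6,0],
    [0,0,-6,0],
    [0,0,-6,0],
    [0,0,-6,0]
  ]
}}

```text
time_s: 45.3
tcp_pos: [0.4626, -0.3291, 0.2599]
ee_rot: [[0.978, 0.209, -0.001], [0.209, -0.978, 0.001], [-0.001, -0.001, -1.0]]
ft_force: [-0.5, 0.3, -0.2]
opening: 0.598
grip_force: 0.0
```

```bash
for z in -0.002 0.004 0.012; do echo z $z; python3 cover.py $z wrist; done; python3 - <<'E'
from h import *
d=snap('wrist');a=snap('scene');b=snap('side')
T={n:[t for t in r.tip_of('cover_grip',n)] for n in('wrist','scene','side')}
for n in T: print(n,[(t['location'],round(t['confidence'],2)) for t in T[n]])
for n,q in(('scene',a),('side',b)):
    if T[n] and T['wrist']: print(n,tri([ray(d,T['wrist'][0]['location']),ray(q,T[n][0]['location'])]))
    print('proj seated',proj(q,[.4625,-.3293,.072]),'high',proj(q,[.4625,-.3293,.080]))
s=r.observe();print(s['ft_force'],s['opening'])
E
```

```text
z -0.002
45.3 [ 0.4626 -0.3291  0.2599] 0.5983334772274042
wrist tip [320.2, 201.8] 0.73 [ 0.463  -0.3315  0.066 ]
wrist [317. 185.] 0.62 23672 topz [((0.4595462341308594, -0.3296912536621094), (195.89907836914062, 96.10489654541016), 12.105460166931152)]
  fit [ 0.4619 -0.3296] 12.19 iou 0.99
z 0.004
45.45 [ 0.4627 -0.3292  0.2599] 0.598422702699354
wrist tip [319.0, 201.9] 0.87 [ 0.4643 -0.3302  0.072 ]
wrist [319. 184.] 0.75 23808 topz [((0.46130352783203127, -0.32918133544921874), (193.40130615234375, 94.48867797851562), 12.160252571105957)]
  fit [ 0.4623 -0.329 ] 12.15 iou 0.987
z 0.012
45.6 [ 0.4629 -0.3294  0.2604] 0.5981752185531951
wrist tip [318.2, 201.9] 0.75 [ 0.4662 -0.3295  0.08  ]
wrist [319. 185.] 0.62 23604 topz [((0.46306878662109374, -0.3293169555664063), (188.756103515625, 91.87196350097656), 12.234296798706055)]
  fit [ 0.4619 -0.3305] 12.2 iou 0.941
wrist [([319.4, 202.6], 0.57)]
scene [([302.7, 156.3], 0.58)]
side [([433.6, 206.4], 0.75)]
scene (array([ 0.46179508, -0.33205822,  0.06028709]), [np.float64(0.0005729327950123932), np.float64(0.0005729327950125905)])
proj seated [303.17859739 153.02961945] high [303.16473651 150.46544982]
side (array([ 0.46231089, -0.33180675,  0.06726498]), [np.float64(0.0006928808278093806), np.float64(0.000692880827809327)])
proj seated [433.00584063 205.13421207] high [433.29864148 202.39095821]
[-0.41460763  0.2010644  -0.59237829] 0.5981736734678316
```

```bash
python3 -c "
from bench import r
print(r.close_job())"
```

```text
the job is handed in; nothing more can be done
None
```

The job is handed in: dish, bar and puck measured within about 3 mm of their places before covering, then the cover was pressed to a hard stop at seated height (about 34 N); the four snaps were not checked edge by edge and the judge returned no verdict.

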